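Count the buzzers through the dosing wheel

ROBOT

A 6-joint arm with a two-finger parallel gripper is mounted at the origin on the work surface. World frame = base frame: x ahead of the robot, y to its left, z up, the work surface at z = 0. Lengths are in m, angles in rad, forces in N, time in s.
With the tool pointing down it reaches from about 0.3 to 0.75 m from the base axis. Payload 8.5 kg.
Tool frame: the origin (TCP) lies at the very end of the fingers, on their centre line; the grasp point (between the pads) lies 19 mm behind it; z points along the fingers, y is the line along which they close (so a half turn about z gives the same grasp; the last joint's range is limited). The gripper opens to 85 mm and grips with 20 to 120 N. Pads are 22 mm wide; open, the fingers measure 114 mm over their backs; the gripper's body (76 mm by 85 mm) begins 54 mm behind the grasp point. The pads swing forward as they close: fully open they stand 13 mm farther back than shut.
Start: joints at [-1.452, 0.381, 1.297, -0, 1.464, -0.215], TCP at [0.18, -0.52, 0.231] pointing down, gripper open.
Joint ranges: [-3.11, 3.11], [-0.89, 2.33], [0.22, 2.48], [-1.42, 4.56], [0.17, 2.85], [-2.88, 2.88]. Speed limits (rad/s): [2.39, 2.39, 3.14, 3.14, 3.14, 3.14].

INTERFACE

Orientations are given as a unit quaternion [x, y, z, w].
In Python, from plant import ctrl gives the robot as it stands. The module is installed in compiled form; this text tells all that it offers.
- The arm moves only by the tool jog_arm, never from a script. Its argument "plan" is a list of rows, each an object of numbers: "gripper": the closure in counts, from 0 (fully open) to 255 (shut); "dx", "dy", "dz": the shift along the tool's x, y, z as a fraction of full scale; "spin": the turn about the tool's z as a fraction of full scale. A call has 1 to 12 rows; each row is the pose to reach, as a shift and turn from the pose commanded when the call began, along the tool's axes at that moment; what a row does not reach only later rows make up. Full scale, the value 1, is 10 cm for a shift and 90 degrees for a turn. A row lasts 1/8 s, in which the tool goes at most 62.5 mm and 10.7 degrees, less where a joint would pass 70% of its speed; a pose out of reach is approached as far as the arm can. A call with a number of a shift or a turn outside -1 to 1 is refused whole. A call with a gripper value outside its range is refused whole. The fingers move at their own pace and stop on an object; "squeeze" is the grip in N (left out, the last holds). Time passes only in rows, so rows that repeat a pose let the fingers close. It gives the time, the measured TCP pose, the force, the opening and the grip force at its end, in the units of the state.
- ctrl.get_state(): the state, without advancing time (a new reading comes with each control period).
- ctrl.camera(name): name is "side" or "top" or "wrist"; returns (picture, depth): 400x640x3 uint8, red, green, blue; 400x640 float32, m along the optical axis (not along the pixel's ray), 0 where there is no reading.
- ctrl.calibration(name): a dict with "camera_matrix" (3x3 intrinsics, pixels), "k1" (the pictures are not rectified: a ray, as slopes to the right and down, at radius r is drawn at 1 + k1 r^2 times it, then the intrinsics apply), "extrinsics" (4x4, takes a point from camera to world coordinates). Camera axes: x right, y down, z forward; pixel columns grow to the right and rows downward; lengths in m; the calibration is good to about 2 mm. A picture is of the moment at which its call begins: read the wrist's pose just before it. calibration takes no time and is no camera call; for the wrist camera it gives the pose at the moment of the call.
- ctrl.close_job(): hands the job in; it is judged then, once.
The state is a dict: "time": time; "qpos": joint angles; "joint_vel": joint speeds; "joint_efforts": joint torques, N m; "eef_pos": TCP position; "eef_rot": TCP orientation; "wrist_force": force on the tool from outside, world axes, zero at the start; "moment": the same for the moment, N m; "gripper_width": finger opening in m; "grip_force": force on a finger pad.
Only numpy, scipy, OpenCV 4.12 (cv2) and the standard library are available. Lean on these libraries where they do the work, as an engineer would, in place of code of your own. Each camera call takes 0.05 s, during which the arm holds its last target. There are 200 camera calls.

TASK

Run all the loose buzzers from the blue mat through the counting feeder: first turn the lock collar fully open, then load every buzzer into its own wheel pocket, clear of the drop hole, until all of them sit in the wheel. Then turn the wheel until each has dropped through the hole into the scoop, and when all are in the scoop press the lever fully down so that they tip out into the tray, and let it come back up. Finally turn the collar back to its locked mark, with all the buzzers in the tray and the oil bottle, screwdriver and mouse left alone.

Things in the scene. Friction and masses are not known exactly. Their poses are not given: they have to be found in the camera images.
- feeder: The hand-turned counting feeder, a grey box with a 196 x 196 mm aluminium deck, bolted to the bench; its deck is 160 mm above the bench. Origin on the bench under the wheel's axis; its x axis points from the wheel's axis to the drop hole and the tray (roughly away from the robot), z up. Its place and yaw change from start to start. Under the front half of the deck is an open bay, closed left and right by cheeks, with the tipping scoop and the tray in it.
- wheel_axis (a point): Centre of the white dosing wheel, on its axis, at the wheel's top face (171 mm above the bench). The wheel is a disc 10 mm thick, 190 mm across, that turns just above the deck and has six open square pockets, 32 mm wide, their centres 62 mm from the axis and 60 degrees apart; they go right through, so that a part in a pocket stands on the deck and is pushed along by the wheel.
- wheel (a joint): Angle of the wheel, rad, growing counterclockwise seen from above; it turns at least one full turn either way and stays where it is left (light friction, about 0.06 N m). In the feeder's frame pocket k (0 to 5) lies at angle wheel + k x 60 degrees from the feeder's x axis, and the wheel's handle post at wheel + 30 degrees. Pocket k is over the drop hole when wheel + k x 60 degrees is a multiple of 360 degrees.
- handle (a point): The wheel's handle, a round steel post 12 mm across standing 30 mm up from the wheel's top face, 84 mm from the axis; this point is half-way up it.
- drop_hole (a point): Centre of the square drop hole (40 x 40 mm) in the deck, at deck height, 62 mm from the wheel's axis. The deck is 6 mm thick there. A pocket is clear of the hole when its centre lies more than 40 degrees round from it. A part whose pocket is brought over it falls about 70 mm into the scoop.
- collar (a joint): Angle of the lock collar, rad, counterclockwise from above: 0 = fully open (end stop), 1.2 = lug at the locked mark, 1.5 = end stop past the mark. Stays where it is left (about 0.06 N m).
- collar_mid (a point): Centre of the lock collar, a knurled steel ring 44 mm across and 18 mm high (175 to 193 mm above the bench) round the wheel's hub; it turns with its own joint, not with the wheel. A lug 6 mm wide sticks 7 mm out of its side, with a white line on top; the lug's direction in the feeder's frame is 180 degrees + (collar - 1.2 rad), so at the locked mark (red line on the hub cap) it points straight away from the drop hole.
- scoop (a joint): Tilt of the scoop, rad: 0 = at rest (floor sloping 18 degrees back under the hole, held up by a spring), 1.15 = fully tipped (end stop, floor 48 degrees down towards the tray). It springs back when the lever is let go. The scoop is a steel tray 60 mm long, 58 mm wide and 40 mm deep inside, open at its front, big enough for all the buzzers in a heap; it tips about an axle along the feeder's y axis.
- lever_grip (a point): Centre of the scoop lever's end, a black roller 20 mm across and 44 mm long (lying along the feeder's y axis), outside the feeder's right cheek. Pressing it down about 95 mm along its arc (85 mm radius about the axle, from 42 degrees above level to 24 degrees below) tips the scoop; it takes about 3 to 6 N.
- lever_axle (a point): Point on the scoop's axle (fixed) in the plane of the lever, 38 mm along the feeder's x and 135 mm along its -y from the wheel's axis, 78 mm above the bench. Pressing the lever turns it about the feeder's +y axis through here.
- tray (a point): Centre of the floor (3 mm above the bench) of the open steel tray at the feeder's front, 122 mm along the feeder's x, 104 mm along y, walls 4 mm thick and 30 mm high.
- buzzer0_mid (a point): A buzzer: black plastic disc 24 mm across, 16 mm high, with a small sound hole in its top, about 14 g; this point is its centre. Lies flat on the 2 mm thick blue mat at the start, or may be absent.
- buzzer1_mid (a point): A buzzer: black plastic disc 24 mm across, 16 mm high, with a small sound hole in its top, about 14 g; this point is its centre. Lies flat on the 2 mm thick blue mat at the start, or may be absent.
- buzzer2_mid (a point): A buzzer: black plastic disc 24 mm across, 16 mm high, with a small sound hole in its top, about 14 g; this point is its centre. Lies flat on the 2 mm thick blue mat at the start, or may be absent.
- buzzer3_mid (a point): A buzzer: black plastic disc 24 mm across, 16 mm high, with a small sound hole in its top, about 14 g; this point is its centre. Lies flat on the 2 mm thick blue mat at the start, or may be absent.
- buzzer4_mid (a point): A buzzer: black plastic disc 24 mm across, 16 mm high, with a small sound hole in its top, about 14 g; this point is its centre. Lies flat on the 2 mm thick blue mat at the start, or may be absent.
- oil: Bystander: green oil bottle, 40 mm across, 110 mm high; origin under its centre.
- driver: Bystander: screwdriver lying on the bench, 190 mm long.
- mouse: Bystander: computer mouse, 100 x 58 x 32 mm; origin under its centre.

How it is judged:
By the outcome, as a careful person would: the job done as asked, in the order asked, and still so for the second after the job is handed in, with the robot touching nothing.
Of buzzer0, buzzer1, buzzer2, buzzer3, buzzer4 only 3 to 5 are there at a start; the rules pass over those that are not, and their reading is None.
At some moment in a run one of buzzer0, buzzer1, buzzer2, buzzer3, buzzer4 may be knocked a few centimetres aside while the robot is not near it.
Once in a run the grip may slacken for a moment while it holds something.
It also fails if it takes over 210 s, if anything falls off the work surface, if the arm or the gripper's body presses on something with over 40 N, if the wrist force passes 120 N, or if a joint passes its speed limit or range.

## Working session

There is one attempt and no reset: what is moved stays moved. The work goes in short steps, Python scripts to look and compute and a tool call to move; the robot and the scene stay as the last step left them, time stands still between calls to the robot, and variables do not carry over. Pictures are saved under pics/ and viewed, at most 14 in all, crops included, and the job is handed in when it is done.

Besides the shell and the picture viewer there is one more tool, called after ">>>" by a JSON object that holds its "fn" and its "kwargs", one argument or row to a line. jog_arm: Moves the arm, as the interface text tells. Its arguments: {"type":"object","properties":{"plan":{"type":"array","items":{"type":"object","properties":{"gripper":{"type":"number"},"dx":{"type":"number"},"dy":{"type":"number"},"dz":{"type":"number"},"spin":{"type":"number"}}}},"squeeze":{"type":"number"}},"required":["plan"]}

```bash
mkdir -p pics; ls; cat > h.py <<'E'
import numpy as np, cv2, json
from plant import ctrl
from scipy.spatial.transform import Rotation as R
def cam(n):
    c=ctrl.calibration(n); im,d=ctrl.camera(n); return im,d,c
def pts(uv,c):
    K=np.array(c["camera_matrix"],float); k=c["k1"]
    uv=np.atleast_2d(np.array(uv,float))
    return cv2.undistortPoints(uv.reshape(-1,1,2),K,np.array([k,0,0,0],float)).reshape(-1,2)
def on_plane(uv,c,z):
    s=pts(uv,c);E=np.array(c["extrinsics"]);d=np.c_[s,np.ones(len(s))]@E[:3,:3].T;o=E[:3,3]
    return o+d*((z-o[2])/d[:,2])[:,None]
def cloud(d,c):
    h,w=d.shape;u,v=np.meshgrid(np.arange(w),np.arange(h))
    s=pts(np.c_[u.ravel(),v.ravel()],c);z=d.ravel()
    E=np.array(c["extrinsics"]);P=np.c_[s*z[:,None],z]@E[:3,:3].T+E[:3,3]
    P[z==0]=np.nan
    return P.reshape(h,w,3)
def save(n,im): cv2.imwrite("pics/"+n,im[:,:,::-1])
E
python3 - <<'E'
from h import *
s=ctrl.get_state();print(s)
for n in("top","side"):
    im,d,c=cam(n);save(n+"0.png",im);np.savez("/tmp/"+n,im=im,d=d,c=json.dumps({k:np.array(v).tolist() for k,v in c.items()}));print(n,c)
E
```

```text
pics
{'time': 0.0, 'qpos': array([-1.45229158e+00,  3.81202779e-01,  1.29827785e+00, -1.26181239e-05,
        1.46360213e+00, -2.15283873e-01]), 'joint_vel': array([ 0.00054379, -0.00216317, -0.00139431, -0.00137501, -0.00018975,
       -0.00113991]), 'joint_efforts': array([ 6.17887981e-04, -4.48460984e+01, -2.31279051e+01, -1.26370096e-04,
        4.78929724e-03,  1.53957342e-05]), 'eef_pos': array([ 0.18016035, -0.51933762,  0.23070238]), 'eef_rot': array([ 9.86105054e-01,  1.66121244e-01,  2.97736287e-05, -7.44482465e-04]), 'wrist_force': array([-0.5354083 , -0.11128034,  0.35716743]), 'moment': array([-0.01546075, -0.0478005 , -0.04153813]), 'grip_force': 0.0, 'gripper_width': 0.08513045826190586}
top {'camera_matrix': array([[431.24605934,   0.        , 321.29476245],
       [  0.        , 431.24605934, 201.92615704],
       [  0.        ,   0.        ,   1.        ]]), 'k1': -0.08175785255444828, 'extrinsics': array([[ 0.01400964, -0.99407662,  0.10777482,  0.4793022 ],
       [-0.99984785, -0.01280698,  0.01184311, -0.03551012],
       [-0.01039269, -0.10792434, -0.99410479,  1.16492598],
       [ 0.        ,  0.        ,  0.        ,  1.        ]])}
side {'camera_matrix': array([[423.80961452,   0.        , 325.89625768],
       [  0.        , 423.80961452, 203.62215361],
       [  0.        ,   0.        ,   1.        ]]), 'k1': -0.06467674064837803, 'extrinsics': array([[-0.70581182, -0.49296177,  0.50874195,  0.09206635],
       [-0.70834666,  0.48236386, -0.51533495,  0.4701057 ],
       [ 0.0086417 , -0.72409516, -0.68964594,  0.82043595],
       [ 0.        ,  0.        ,  0.        ,  1.        ]])}
```

View pics/top0.png

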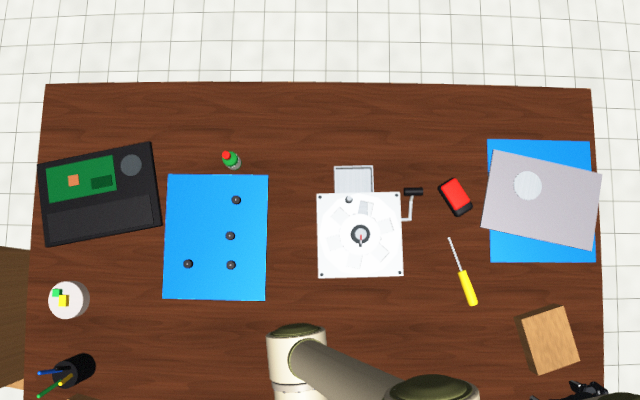

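View pics/side0.png

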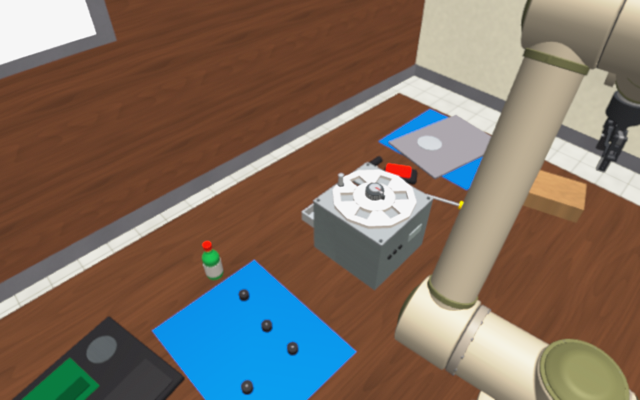

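The top view shows four buzzers on the left mat, at about (236,200), (230,236), (231,265) and (188,264). The feeder is centred at about (361,234), with the handle post at (349,199), the lever roller at (413,191) and the tray at (353,180). The side view agrees.

```bash
cat > feed.py <<'E'
from h import *
def load(n):
    z=np.load("/tmp/%s.npz"%n);return z["im"],z["d"],{k:np.array(v) if k!="k1" else v for k,v in json.loads(str(z["c"])).items()}
E
python3 - <<'E'
from feed import *
im,d,c=load("top");P=cloud(d,c)
hsv=cv2.cvtColor(im,cv2.COLOR_RGB2HSV)
# buzzers: dark blobs in mat
m=((hsv[...,2]<90)).astype(np.uint8);m[:,:165]=0;m[:,268:]=0;m[:178]=0;m[298:]=0
n,l,st,ce=cv2.connectedComponentsWithStats(m)
for i in range(1,n):
    if st[i,4]>15: print("buz",ce[i],st[i,4],on_plane(ce[i],c,0.012)[0].round(4), np.nanmax(P[l==i][:,2]).round(4))
# deck: z 0.15..0.18
z=P[...,2];reg=np.zeros_like(z,bool);reg[150:300,300:450]=1
m=((z>0.15)&(z<0.178)&reg)
m=cv2.morphologyEx(m.astype(np.uint8),cv2.MORPH_OPEN,np.ones((5,5)))
n,l,st,ce=cv2.connectedComponentsWithStats(m);i=1+st[1:,4].argmax()
cn=max(cv2.findContours((l==i).astype(np.uint8),0,1)[0],key=cv2.contourArea)
Q=on_plane(cn.reshape(-1,2),c,0.160)
r=cv2.minAreaRect(Q[:,:2].astype(np.float32));print("deck",r)
for lo,hi,nm in((0.184,0.3,"hi"),):
    m=((z>lo)&(z<hi)&reg).astype(np.uint8);n,l,st,ce=cv2.connectedComponentsWithStats(m)
    for i in range(1,n):
        if st[i,4]>3: print(nm,ce[i],st[i,4],np.nanmedian(P[l==i],0).round(4),np.nanmax(P[l==i][:,2]).round(4), on_plane(ce[i],c,0.193)[0].round(4),on_plane(ce[i],c,0.201)[0].round(4))
# red line
m=((hsv[...,0]<8)|(hsv[...,0]>172))&(hsv[...,1]>120)&(hsv[...,2]>100)
m[:,:345]=0;m[:,376:]=0;m[:215]=0;m[250:]=0
v,u=np.nonzero(m);print("red",len(u),u.mean() if len(u) else 0,v.mean() if len(u) else 0)
# roller
m=(hsv[...,2]<70);m[:,:400]=0;m[:,428:]=0;m[:180]=0;m[203:]=0
v,u=np.nonzero(m);print("roller",u.mean(),v.mean(),np.nanmedian(P[m],0))
save("crop.png",cv2.resize(im[150:290,290:450],None,fx=5,fy=4.2,interpolation=cv2.INTER_CUBIC)[:590])
E
```

```text
buz [236.04166667 199.6875    ] 48 [0.6074 0.2089 0.012 ] 0.025
buz [230.58139535 235.53488372] 43 [0.5104 0.2204 0.012 ] 0.0243
buz [188.18867925 263.16981132] 53 [0.4345 0.3329 0.012 ] 0.023
buz [230.95833333 264.64583333] 48 [0.4329 0.2168 0.012 ] 0.0247
deck ((0.5146843194961548, -0.11319952458143234), (0.1967184841632843, 0.19663436710834503), 2.0101304054260254)
hi [349.    197.875] 24 [ 0.5935 -0.0862  0.2017] 0.2042 [ 0.5947 -0.0867  0.193 ] [ 0.5938 -0.0862  0.201 ]
hi [360.32154341 233.62057878] 311 [ 0.5151 -0.112   0.1954] 0.2021 [ 0.5141 -0.1127  0.193 ] [ 0.5138 -0.1121  0.201 ]
red 2 360.0 236.5
roller 413.2167832167832 191.2237762237762 [ 0.62105857 -0.24513791  0.14322736]
```

View pics/crop.png

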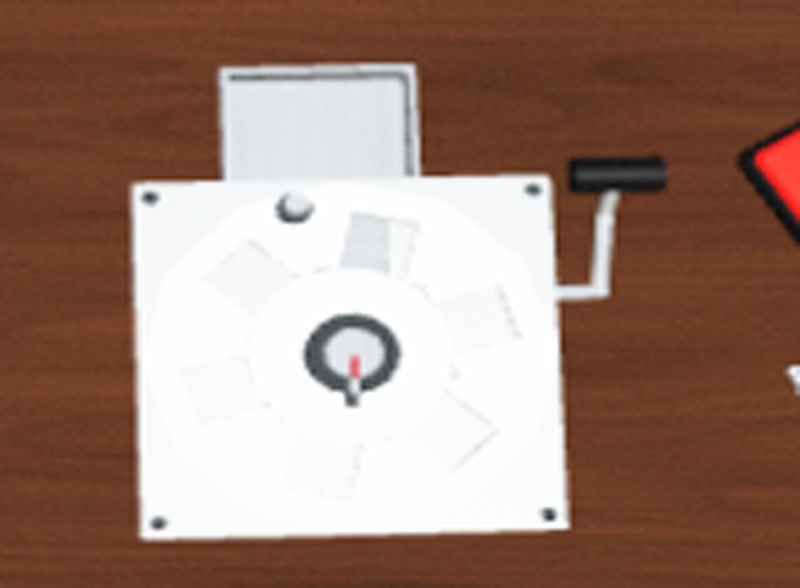

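```bash
cat > go.py <<'E'
import sys
from h import *
C=np.array([0.5145,-0.1130]);YAW=2.0
def F(x,y):  # feeder mm-> world
    return C+R.from_euler('z',YAW,degrees=True).apply([x,y,0])[:2]
def pol(r,a): return F(r*np.cos(np.radians(a)),r*np.sin(np.radians(a)))
def cur():
    s=ctrl.get_state();M=R.from_quat(s["eef_rot"]).as_matrix();return s["eef_pos"],np.degrees(np.arctan2(M[1,1],M[0,1])),s
def legs(x,y,z,phi,p=None,f=None):
    """print moves; phi = world angle of tool y. spin done in first legs"""
    p0,f0,s=cur();p=p0 if p is None else np.array(p);f=f0 if f is None else f
    t=np.array([x,y,z])
    print("from",p.round(4),round(f,1),"to",t.round(4),round(phi,1))
    for _ in range(8):
        d=t-p;fr=np.radians(f);ax=np.array([-np.sin(fr),np.cos(fr)]) # tool y=(cos,sin); tool x = y rotated +90
        dx=d[:2]@ax;dy=d[:2]@[np.cos(fr),np.sin(fr)];dz=-d[2]
        v=np.array([dx,dy,dz])/0.1;k=max(1,np.abs(v).max());v=(v/k).round(3)
        sp=-(phi-f)/90;sp=round(float(np.clip(sp,-1,1)),3)
        print("dx %.3f dy %.3f dz %.3f spin %.3f"%(*v,sp))
        p=p+np.r_[ax*v[0]+np.array([np.cos(fr),np.sin(fr)])*v[1],-v[2]]*0.1;f=f-90*sp
        if k<=1 and abs(phi-f)<.2:break
E
python3 - <<'E'
from go import *
legs(*C,0.235,-88)
E
```

```text
from [ 0.1802 -0.5194  0.2308] -70.9 to [ 0.5145 -0.113   0.235 ] -88
dx 1.000 dy -0.611 dz -0.009 spin 0.190
dx 0.884 dy -1.000 dz -0.011 spin 0.000
dx 0.884 dy -1.000 dz -0.011 spin 0.000
dx 0.883 dy -1.000 dz -0.011 spin 0.000
dx 0.058 dy -0.065 dz -0.000 spin 0.000
```

>>> {"fn": "jog_arm", "kwargs": {
  "plan": [
    {"dx":0.5,"dy":-0.3,"spin":0.1},
    {"dx":1.0,"dy":-0.61,"dz":-0.04,"spin":0.19},
    {"dx":1.0,"dy":-0.61,"dz":-0.04,"spin":0.19}
  ]
}}

```text
schema error: expected keys gripper, dx, dy, dz, spin
```

>>> {"fn": "jog_arm", "kwargs": {
  "plan": [
    {"dx":0.45,"dy":-0.5},
    {"dx":0.88,"dy":-1.0},
    {"dx":0.88,"dy":-1.0}
  ]
}}

```text
schema error: expected keys gripper, dx, dy, dz, spin
```

>>> {"fn": "jog_arm", "kwargs": {
  "plan": [
    {"dx":0.45,"dy":-0.5},
    {"dx":0.88,"dy":-1.0},
    {"dx":0.88,"dy":-1.0}
  ]
}}

```text
schema error: expected keys gripper, dx, dy, dz, spin
```

>>> {"fn": "jog_arm", "kwargs": {
  "plan": [
    {"dx":0.45,"dy":-0.5},
    {"dx":0.8,"dy":-0.9},
    {"dx":0.8,"dy":-0.9},
    {"dx":0.8,"dy":-0.9}
  ]
}}

```text
schema error: expected keys gripper, dx, dy, dz, spin
```

```bash
python3 - <<'E'
from go import *
im,d,c=cam("wrist");save("w1.png",im)
p,f,s=cur();print(s["time"],s["qpos"],s["wrist_force"])
legs(*C,0.180,-88)
P=cloud(d,c);z=P[...,2]
m=((z>0.1855)&(z<0.25)).astype(np.uint8);n,l,st,ce=cv2.connectedComponentsWithStats(m)
for i in range(1,n):
    if st[i,4]>30: print(ce[i],st[i,4],np.nanmedian(P[l==i],0).round(4),on_plane(ce[i],c,0.201)[0].round(4))
E
```

```text
0.15 [-1.45232430e+00  3.81051552e-01  1.29802059e+00  1.13742513e-05
  1.46362153e+00 -2.15285049e-01] [0.54926637 0.12654338 0.46547707]
from [ 0.1802 -0.5194  0.2309] -70.9 to [ 0.5145 -0.113   0.18  ] -88
dx 1.000 dy -0.611 dz 0.113 spin 0.190
dx 0.884 dy -1.000 dz 0.129 spin 0.000
dx 0.883 dy -1.000 dz 0.129 spin 0.000
dx 0.884 dy -1.000 dz 0.129 spin 0.000
dx 0.058 dy -0.066 dz 0.009 spin 0.000
[224.29885057 267.9137931 ] 174 [ 0.1679 -0.4774  0.2474] [ 0.1357 -0.4712  0.201 ]
[399.36 267.45] 200 [ 0.1964 -0.5589  0.2475] [ 0.175  -0.5831  0.201 ]
```

View pics/w1.png

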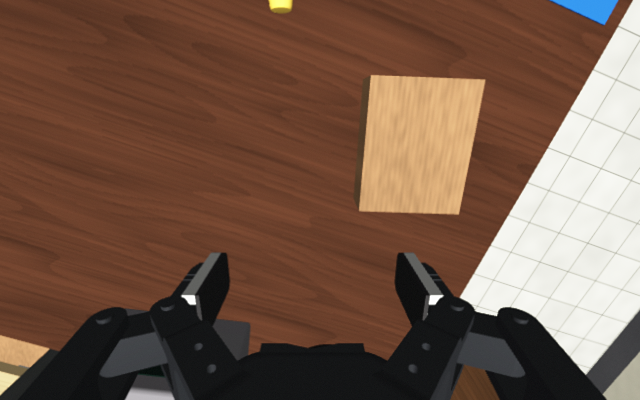

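The wrist picture shows only the bench, a wooden block and the open fingers. The arm did not move, because every row needs all five keys.

>>> {"fn": "jog_arm", "kwargs": {
  "plan": [
    {"gripper":0,"dx":0.5,"dy":-0.3,"dz":0,"spin":0.1},
    {"gripper":0,"dx":1.0,"dy":-0.61,"dz":-0.04,"spin":0.19},
    {"gripper":0,"dx":1.0,"dy":-0.61,"dz":-0.04,"spin":0.19}
  ]
}}

```text
time: 0.52
eef_pos: [0.2565, -0.4267, 0.2358]
eef_rot: [1.0, 0.019, 0.0, -0.0]
wrist_force: [-0.4, 0.0, 0.3]
gripper_width: 0.0855
grip_force: 0.0
```

>>> {"fn": "jog_arm", "kwargs": {
  "plan": [
    {"gripper":0,"dx":0.45,"dy":-0.5,"dz":0,"spin":0},
    {"gripper":0,"dx":0.88,"dy":-1.0,"dz":0,"spin":0},
    {"gripper":0,"dx":0.88,"dy":-1.0,"dz":0,"spin":0}
  ]
}}

```text
time: 0.9
eef_pos: [0.3403, -0.3243, 0.2353]
eef_rot: [1.0, 0.02, -0.0, -0.0]
wrist_force: [-0.6, -0.7, -0.4]
gripper_width: 0.0854
grip_force: 0.0
```

>>> {"fn": "jog_arm", "kwargs": {
  "plan": [
    {"gripper":0,"dx":0.45,"dy":-0.5,"dz":0,"spin":0},
    {"gripper":0,"dx":0.88,"dy":-1.0,"dz":0,"spin":0},
    {"gripper":0,"dx":0.88,"dy":-1.0,"dz":0,"spin":0}
  ]
}}

```text
time: 1.27
eef_pos: [0.4248, -0.2218, 0.2351]
eef_rot: [1.0, 0.02, -0.0, -0.0]
wrist_force: [-0.7, -1.4, 0.2]
gripper_width: 0.0852
grip_force: 0.0
```

>>> {"fn": "jog_arm", "kwargs": {
  "plan": [
    {"gripper":0,"dx":0.45,"dy":-0.5,"dz":0,"spin":0},
    {"gripper":0,"dx":0.8,"dy":-0.9,"dz":0,"spin":0},
    {"gripper":0,"dx":0.8,"dy":-0.9,"dz":0,"spin":0},
    {"gripper":0,"dx":0.8,"dy":-0.9,"dz":0,"spin":0}
  ]
}}

```text
time: 1.78
eef_pos: [0.4999, -0.1319, 0.235]
eef_rot: [1.0, 0.017, -0.0, 0.0]
wrist_force: [-0.2, -0.7, -0.2]
gripper_width: 0.0857
grip_force: 0.0
```

```bash
python3 - <<'E'
from go import *
im,d,c=cam("wrist");save("w2.png",im)
p,f,s=cur();print(s["time"],s["qpos"],s["wrist_force"])
legs(*C,0.180,-88)
P=cloud(d,c);z=P[...,2]
m=((z>0.1855)&(z<0.23)).astype(np.uint8);n,l,st,ce=cv2.connectedComponentsWithStats(m)
for i in range(1,n):
    if st[i,4]>30: print(ce[i],st[i,4],np.nanmedian(P[l==i],0).round(4),on_plane(ce[i],c,0.201)[0].round(4))
E
```

```text
1.825 [-4.87443443e-01  3.19855185e-01  1.38010277e+00 -5.33031595e-04
  1.44198611e+00  1.04985996e+00] [-0.58218683  0.27176794 -1.10997994]
from [ 0.4997 -0.1321  0.2351] -88.1 to [ 0.5145 -0.113   0.18  ] -88
dx 0.154 dy -0.186 dz 0.551 spin -0.001
[240.4463895  74.404814 ] 457 [ 0.5936 -0.0875  0.2   ] [ 0.5934 -0.0878  0.201 ]
[284.60505481 202.43514007] 3284 [ 0.5162 -0.1125  0.1928] [ 0.5183 -0.1132  0.201 ]
```

View pics/w2.png

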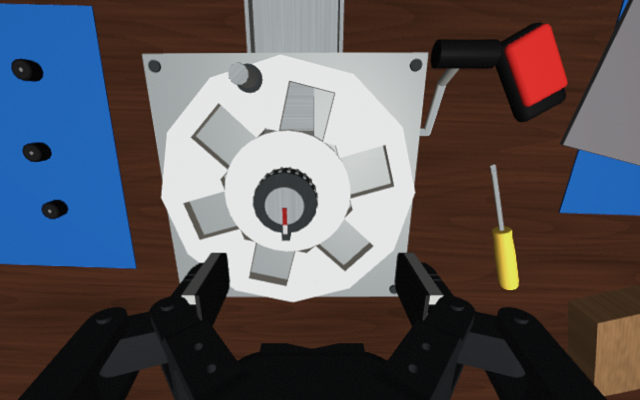

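The wrist view shows the collar at about (285,200), with its lug pointing down at the locked mark. The handle is at (240,75), and the buzzers on the mat and the red mouse are visible too. Next I grip the collar.

>>> {"fn": "jog_arm", "kwargs": {
  "plan": [
    {"gripper":0,"dx":0.155,"dy":-0.185,"dz":0,"spin":0},
    {"gripper":0,"dx":0.155,"dy":-0.185,"dz":0.3,"spin":0},
    {"gripper":0,"dx":0.155,"dy":-0.185,"dz":0.57,"spin":0},
    {"gripper":0,"dx":0.155,"dy":-0.185,"dz":0.57,"spin":0},
    {"gripper":0,"dx":0.155,"dy":-0.185,"dz":0.57,"spin":0},
    {"gripper":180,"dx":0.155,"dy":-0.185,"dz":0.57,"spin":0},
    {"gripper":180,"dx":0.155,"dy":-0.185,"dz":0.57,"spin":0},
    {"gripper":180,"dx":0.155,"dy":-0.185,"dz":0.57,"spin":0},
    {"gripper":180,"dx":0.155,"dy":-0.185,"dz":0.57,"spin":0},
    {"gripper":180,"dx":0.155,"dy":-0.185,"dz":0.57,"spin":0},
    {"gripper":180,"dx":0.155,"dy":-0.185,"dz":0.57,"spin":0}
  ],
  "squeeze": 35
}}

```text
time: 3.2
eef_pos: [0.5155, -0.1128, 0.1795]
eef_rot: [1.0, 0.018, 0.001, 0.002]
wrist_force: [-2.0, -5.2, 4.7]
gripper_width: 0.0424
grip_force: 35.2
```

>>> {"fn": "jog_arm", "kwargs": {
  "plan": [
    {"gripper":180,"dx":0,"dy":0,"dz":0,"spin":0.1},
    {"gripper":180,"dx":0,"dy":0,"dz":0,"spin":0.2},
    {"gripper":180,"dx":0,"dy":0,"dz":0,"spin":0.3},
    {"gripper":180,"dx":0,"dy":0,"dz":0,"spin":0.4},
    {"gripper":180,"dx":0,"dy":0,"dz":0,"spin":0.5},
    {"gripper":180,"dx":0,"dy":0,"dz":0,"spin":0.6},
    {"gripper":180,"dx":0,"dy":0,"dz":0,"spin":0.7},
    {"gripper":180,"dx":0,"dy":0,"dz":0,"spin":0.76},
    {"gripper":180,"dx":0,"dy":0,"dz":0,"spin":0.8},
    {"gripper":180,"dx":0,"dy":0,"dz":0,"spin":0.83},
    {"gripper":180,"dx":0,"dy":0,"dz":0,"spin":0.83},
    {"gripper":180,"dx":0,"dy":0,"dz":0,"spin":0.83}
  ]
}}

```text
time: 4.7
eef_pos: [0.5145, -0.1114, 0.1793]
eef_rot: [0.806, -0.592, 0.0, 0.001]
wrist_force: [-6.0, -0.3, 7.3]
gripper_width: 0.0426
grip_force: 35.8
```

```bash
python3 - <<'E'
from go import *
p,f,s=cur();print(f,s["moment"],s["wrist_force"],s["qpos"])
E
```

```text
-162.5834033304036 [0.01350736 0.89156592 0.69765952] [-6.01632702 -0.31138992  7.33969629] [-4.37652395e-01  3.84826493e-01  1.45041272e+00 -1.38456946e-03
  1.30659461e+00  2.40032458e+00]
```

>>> {"fn": "jog_arm", "kwargs": {
  "plan": [
    {"gripper":60,"dx":0,"dy":0,"dz":0,"spin":0.8},
    {"gripper":60,"dx":0,"dy":0,"dz":0,"spin":0.8},
    {"gripper":60,"dx":0,"dy":0,"dz":0,"spin":0},
    {"gripper":60,"dx":0,"dy":0,"dz":0,"spin":0},
    {"gripper":60,"dx":0,"dy":0,"dz":-0.6,"spin":0},
    {"gripper":60,"dx":0,"dy":0,"dz":-0.6,"spin":0},
    {"gripper":60,"dx":0,"dy":0,"dz":-0.6,"spin":0}
  ]
}}

```text
time: 5.58
eef_pos: [0.5149, -0.1112, 0.2381]
eef_rot: [0.806, -0.593, -0.0, 0.0]
wrist_force: [0.1, -0.7, 0.2]
gripper_width: 0.0652
grip_force: 0.0
```

```bash
cat > buz.py <<'E'
from go import *
def buzz(tag=None):
    im,d,c=cam("top")
    if tag: save(tag,im)
    hsv=cv2.cvtColor(im,cv2.COLOR_RGB2HSV)
    m=(hsv[...,2]<90).astype(np.uint8);m[:,:165]=0;m[:,290:]=0;m[:165]=0;m[305:]=0
    n,l,st,ce=cv2.connectedComponentsWithStats(m)
    for i in range(1,n):
        if 15<st[i,4]<100: print("buz",ce[i].round(1),st[i,4],on_plane(ce[i],c,0.012)[0][:2].round(4))
E
python3 - <<'E'
from buz import *
buzz()
im,d,c=cam("wrist");save("w3.png",im)
p,f,s=cur();print(p,f,s["time"])
E
```

```text
buz [238.6 169.2] 19 [0.6913 0.2049]
buz [257.2 166.1] 35 [0.7003 0.1543]
buz [236.  199.7] 48 [0.6074 0.2089]
buz [230.4 235.6] 45 [0.5104 0.2208]
buz [188.2 263.2] 53 [0.4345 0.3329]
buz [231.  264.6] 48 [0.4329 0.2168]
[ 0.5147131  -0.11112749  0.23734406] -162.67494225697533 5.675
```

View pics/w3.png

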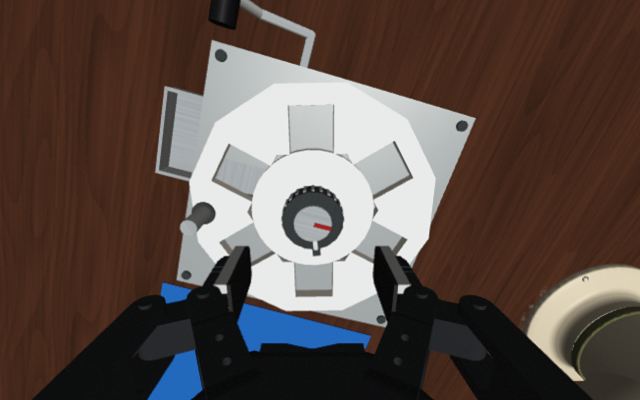

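The lug has turned about 70–75° clockwise from the red line, against the end stop, so the collar is open. All four buzzers are where they were. Next I go to the first pick.

```bash
python3 - <<'E'
from go import *
legs(0.471,0.2286,0.12,-101.3)
E
```

```text
from [ 0.5147 -0.1111  0.2373] -162.7 to [0.471  0.2286 0.12  ] -101.3
dx -1.000 dy -0.176 dz 0.348 spin -0.682
dx -0.337 dy -1.000 dz 0.361 spin 0.000
dx -0.337 dy -1.000 dz 0.362 spin 0.000
dx -0.096 dy -0.284 dz 0.102 spin 0.000
```

>>> {"fn": "jog_arm", "kwargs": {
  "plan": [
    {"gripper":60,"dx":-0.3,"dy":-0.06,"dz":0,"spin":-0.11},
    {"gripper":60,"dx":-0.6,"dy":-0.12,"dz":0,"spin":-0.22},
    {"gripper":60,"dx":-1.0,"dy":-0.18,"dz":0,"spin":-0.34},
    {"gripper":60,"dx":-1.0,"dy":-0.18,"dz":0,"spin":-0.45},
    {"gripper":60,"dx":-1.0,"dy":-0.18,"dz":0,"spin":-0.56},
    {"gripper":60,"dx":-1.0,"dy":-0.18,"dz":0,"spin":-0.68},
    {"gripper":60,"dx":-1.0,"dy":-0.18,"dz":0,"spin":-0.68}
  ]
}}

```text
time: 6.55
eef_pos: [0.5023, -0.0104, 0.2375]
eef_rot: [0.995, -0.101, -0.001, -0.0]
wrist_force: [-0.1, -0.2, -0.0]
gripper_width: 0.0653
grip_force: 0.0
```

>>> {"fn": "jog_arm", "kwargs": {
  "plan": [
    {"gripper":60,"dx":-0.17,"dy":-0.5,"dz":0,"spin":0},
    {"gripper":60,"dx":-0.34,"dy":-1.0,"dz":0.2,"spin":0},
    {"gripper":60,"dx":-0.34,"dy":-1.0,"dz":0.4,"spin":0}
  ]
}}

```text
time: 6.92
eef_pos: [0.4882, 0.0971, 0.1975]
eef_rot: [0.995, -0.1, -0.0, -0.0]
wrist_force: [-0.0, -0.8, -0.4]
gripper_width: 0.0657
grip_force: 0.0
```

>>> {"fn": "jog_arm", "kwargs": {
  "plan": [
    {"gripper":60,"dx":-0.17,"dy":-0.5,"dz":0.2,"spin":0},
    {"gripper":60,"dx":-0.34,"dy":-1.0,"dz":0.4,"spin":0},
    {"gripper":60,"dx":-0.34,"dy":-1.0,"dz":0.4,"spin":0}
  ]
}}

```text
time: 7.3
eef_pos: [0.474, 0.2015, 0.1564]
eef_rot: [0.995, -0.1, -0.002, 0.0]
wrist_force: [-0.1, -0.8, 0.2]
gripper_width: 0.0652
grip_force: 0.0
```

>>> {"fn": "jog_arm", "kwargs": {
  "plan": [
    {"gripper":60,"dx":-0.1,"dy":-0.28,"dz":0.37,"spin":0},
    {"gripper":60,"dx":-0.1,"dy":-0.28,"dz":0.37,"spin":0},
    {"gripper":60,"dx":-0.1,"dy":-0.28,"dz":0.37,"spin":0}
  ]
}}

```text
time: 7.68
eef_pos: [0.4721, 0.2277, 0.1221]
eef_rot: [0.995, -0.101, 0.0, 0.0]
wrist_force: [1.3, 0.2, 0.2]
gripper_width: 0.0653
grip_force: 0.0
```

```bash
cat >> buz.py <<'E'
def wbuzz(tag=None):
    im,d,c=cam("wrist")
    if tag: save(tag,im)
    P=cloud(d,c);z=P[...,2];hsv=cv2.cvtColor(im,cv2.COLOR_RGB2HSV)
    m=((z>0.013)&(z<0.027)).astype(np.uint8);m=cv2.morphologyEx(m,cv2.MORPH_OPEN,np.ones((5,5)))
    n,l,st,ce=cv2.connectedComponentsWithStats(m)
    out=[]
    for i in range(1,n):
        if st[i,4]>100:
            Q=P[l==i][:,:3];(x,y),r=cv2.minEnclosingCircle(Q[:,:2].astype(np.float32))
            print("wb",ce[i].round(0),st[i,4],"circ",round(x,4),round(y,4),"r",round(r,4),"med",np.median(Q,0).round(4),"ray",on_plane(ce[i],c,0.0175)[0][:2].round(4))
E
python3 - <<'E'
from buz import *
wbuzz("w4.png")
p,f,s=cur();print(p,f,s["time"])
E
```

```text
wb [596. 100.] 3072 circ 0.497 -0.0155 r 0.0852 med [ 0.51   -0.0144  0.0201] ray [ 0.5072 -0.0169]
wb [299.  25.] 843 circ 0.608 0.2101 r 0.0118 med [0.6079 0.2098 0.0174] ray [0.6079 0.2098]
wb [ 31. 135.] 9052 circ 0.5855 0.4748 r 0.0793 med [0.5689 0.4468 0.0168] ray [0.5741 0.4496]
wb [309. 153.] 586 circ 0.511 0.2225 r 0.012 med [0.5117 0.2223 0.0174] ray [0.5116 0.2223]
wb [330. 233.] 463 circ 0.4335 0.218 r 0.012 med [0.4347 0.2184 0.0175] ray [0.4345 0.2183]
wb [212. 254.] 354 circ 0.4343 0.3335 r 0.0116 med [0.4362 0.3339 0.0172] ray [0.4363 0.3331]
wb [  9. 383.] 442 circ 0.3212 0.6197 r 0.0275 med [0.3251 0.6119 0.0186] ray [0.3229 0.615 ]
[0.47229683 0.22761353 0.1223668 ] -101.59430357051632 7.725
```

View pics/w4.png

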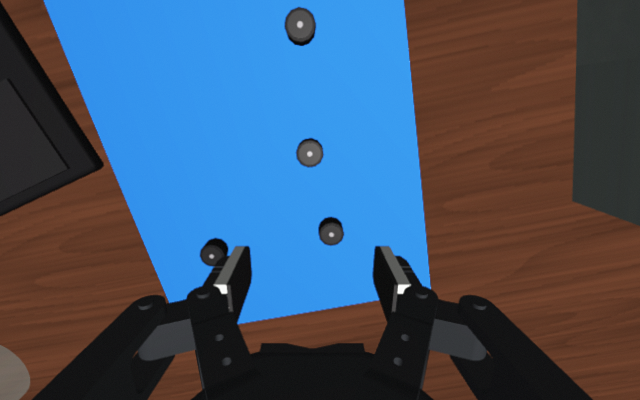

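The wrist picture shows all four buzzers: (309,153) ahead, (300,25) far, (330,233) near and (212,254) left. They agree with the top view to 2 mm.

```bash
python3 - <<'E'
from go import *
legs(0.511,0.222,0.009,-101.3)
a=pol(0.062,166.7);print(a);legs(*a,0.235,-101.3,[.511,.222,.109],-101.3)
E
```

```text
from [0.4723 0.2276 0.1224] -101.6 to [0.511 0.222 0.009] -101.3
dx 0.344 dy -0.020 dz 1.000 spin -0.003
dx 0.046 dy -0.003 dz 0.134 spin -0.000
[ 0.45370189 -0.10085134]
from [0.511 0.222 0.109] -101.3 to [ 0.4537 -0.1009  0.235 ] -101.3
dx 0.022 dy 1.000 dz -0.384 spin -0.000
dx 0.021 dy 1.000 dz -0.385 spin -0.000
dx 0.022 dy 1.000 dz -0.384 spin -0.000
dx 0.006 dy 0.278 dz -0.107 spin -0.000
```

>>> {"fn": "jog_arm", "kwargs": {
  "plan": [
    {"gripper":60,"dx":0.39,"dy":-0.02,"dz":0.4,"spin":0},
    {"gripper":60,"dx":0.39,"dy":-0.02,"dz":0.8,"spin":0},
    {"gripper":60,"dx":0.39,"dy":-0.02,"dz":0.8,"spin":0},
    {"gripper":60,"dx":0.39,"dy":-0.02,"dz":1.0,"spin":0},
    {"gripper":60,"dx":0.39,"dy":-0.02,"dz":1.0,"spin":0}
  ]
}}

```text
time: 8.35
eef_pos: [0.5103, 0.2224, 0.0226]
eef_rot: [0.995, -0.1, 0.0, -0.0]
wrist_force: [0.6, 0.1, -0.2]
gripper_width: 0.0651
grip_force: 0.0
```

>>> {"fn": "jog_arm", "kwargs": {
  "plan": [
    {"gripper":60,"dx":0,"dy":0,"dz":0.13,"spin":0},
    {"gripper":60,"dx":0,"dy":0,"dz":0.13,"spin":0},
    {"gripper":255,"dx":0,"dy":0,"dz":0.13,"spin":0},
    {"gripper":255,"dx":0,"dy":0,"dz":0.13,"spin":0},
    {"gripper":255,"dx":0,"dy":0,"dz":0.13,"spin":0},
    {"gripper":255,"dx":0,"dy":0,"dz":0.13,"spin":0},
    {"gripper":255,"dx":0,"dy":0,"dz":0.13,"spin":0},
    {"gripper":255,"dx":0,"dy":0,"dz":0.13,"spin":0},
    {"gripper":255,"dx":0,"dy":0,"dz":0.13,"spin":0}
  ],
  "squeeze": 30
}}

```text
time: 9.48
eef_pos: [0.5102, 0.2227, 0.0088]
eef_rot: [0.995, -0.1, 0.0, -0.0]
wrist_force: [-1.2, -0.1, 5.0]
gripper_width: 0.022
grip_force: 29.4
```

>>> {"fn": "jog_arm", "kwargs": {
  "plan": [
    {"gripper":255,"dx":0,"dy":0,"dz":-0.5,"spin":0},
    {"gripper":255,"dx":0,"dy":0,"dz":-1.0,"spin":0},
    {"gripper":255,"dx":0,"dy":0,"dz":-1.0,"spin":0},
    {"gripper":255,"dx":0,"dy":0,"dz":-1.0,"spin":0}
  ]
}}

```text
time: 9.98
eef_pos: [0.5095, 0.2226, 0.1075]
eef_rot: [0.995, -0.1, -0.001, 0.0]
wrist_force: [0.4, -1.0, -0.1]
gripper_width: 0.0221
grip_force: 29.5
```

```bash
python3 - <<'E'
from buz import *
a=pol(0.062,166.7);legs(*a,0.235,-101.3)
buzz()
im,d,c=cam("wrist");save("w5.png",im[150:400,100:540])
E
```

```text
from [0.5095 0.2226 0.1075] -101.5 to [ 0.4537 -0.1009  0.235 ] -101.3
dx 0.029 dy 1.000 dz -0.389 spin -0.002
dx 0.026 dy 1.000 dz -0.388 spin 0.000
dx 0.027 dy 1.000 dz -0.389 spin 0.000
dx 0.007 dy 0.281 dz -0.109 spin 0.000
buz [256.3 166.1] 25 [0.7001 0.1566]
buz [236.  199.7] 48 [0.6074 0.2089]
buz [220.2 256.3] 45 [0.4545 0.2467]
buz [169.3 260.3] 29 [0.441  0.3852]
buz [188.  262.4] 40 [0.4366 0.3336]
buz [230.  265.1] 60 [0.4318 0.2195]
buz [221.3 273.9] 53 [0.4078 0.2421]
```

View pics/w5.png

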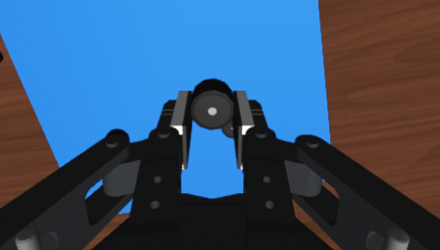

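The buzzer is held at the fingertips, at (211,112) in the crop. I'll measure its offset from the TCP.

```bash
cat >> buz.py <<'E'
def held():
    im,d,c=cam("wrist");P=cloud(d,c);p,f,s=cur()
    fr=np.radians(f);q=P-p;X=q[...,0]*-np.sin(fr)+q[...,1]*np.cos(fr);Y=q[...,0]*np.cos(fr)+q[...,1]*np.sin(fr);Z=q[...,2]
    m=(abs(Y)<0.009)&(abs(X)<0.03)&(Z>-0.012)&(Z<0.02)
    if m.sum()<30: print("none",m.sum());return
    print("held n",m.sum(),"Z",np.percentile(Z[m],[5,50,95]).round(4))
    t=m&(Z>np.percentile(Z[m],50)-0.003)
    print("top X range",np.percentile(X[t],[1,50,99]).round(4),"Z slope",np.polyfit(X[t],Z[t],1).round(3), "t",s["time"],s["gripper_width"])
E
python3 - <<'E'
from buz import *
held()
E
```

```text
held n 1579 Z [-0.0034  0.0084  0.0095]
top X range [-0.0096  0.0021  0.0125] Z slope [-0.026  0.009] t 10.125 0.02236838757968403
```

>>> {"fn": "jog_arm", "kwargs": {
  "plan": [
    {"gripper":255,"dx":0.03,"dy":0.2,"dz":-0.5,"spin":0},
    {"gripper":255,"dx":0.03,"dy":0.6,"dz":-1.0,"spin":0},
    {"gripper":255,"dx":0.03,"dy":1.0,"dz":-1.0,"spin":0},
    {"gripper":255,"dx":0.03,"dy":1.0,"dz":-1.0,"spin":0}
  ]
}}

```text
time: 10.62
eef_pos: [0.4927, 0.1223, 0.208]
eef_rot: [0.995, -0.101, -0.0, 0.0]
wrist_force: [-0.1, -0.7, 0.3]
gripper_width: 0.0217
grip_force: 29.6
```

>>> {"fn": "jog_arm", "kwargs": {
  "plan": [
    {"gripper":255,"dx":0.03,"dy":0.5,"dz":-0.2,"spin":0},
    {"gripper":255,"dx":0.03,"dy":1.0,"dz":-0.28,"spin":0},
    {"gripper":255,"dx":0.03,"dy":1.0,"dz":-0.28,"spin":0}
  ]
}}

```text
time: 11.0
eef_pos: [0.4762, 0.0238, 0.236]
eef_rot: [0.995, -0.102, -0.0, 0.0]
wrist_force: [0.2, 0.6, -1.0]
gripper_width: 0.0223
grip_force: 29.7
```

>>> {"fn": "jog_arm", "kwargs": {
  "plan": [
    {"gripper":255,"dx":0.03,"dy":0.5,"dz":0,"spin":0},
    {"gripper":255,"dx":0.03,"dy":1.0,"dz":0,"spin":0},
    {"gripper":255,"dx":0.03,"dy":1.0,"dz":0,"spin":0}
  ]
}}

```text
time: 11.38
eef_pos: [0.4592, -0.0743, 0.2353]
eef_rot: [0.995, -0.101, -0.001, -0.0]
wrist_force: [-0.2, 0.5, -0.6]
gripper_width: 0.0219
grip_force: 29.7
```

```bash
python3 - <<'E'
from buz import *
held()
im,d,c=cam("wrist");P=cloud(d,c)
# pockets: use handle to check wheel angle
z=P[...,2];m=((z>0.196)&(z<0.206)).astype(np.uint8)
n,l,st,ce=cv2.connectedComponentsWithStats(m)
for i in range(1,n):
    if st[i,4]>30:
        q=np.nanmedian(P[l==i],0);v=q[:2]-C;print(q.round(4),np.hypot(*v).round(4),np.degrees(np.arctan2(v[1],v[0]))-YAW-30)
a=pol(0.062,166.7);legs(*a,0.171,-101.3)
E
```

```text
held n 1602 Z [-0.0032  0.0083  0.0094]
top X range [-0.0097  0.0023  0.0127] Z slope [-0.028  0.008] t 11.425 0.022308167212342203
[ 0.5896 -0.0853  0.1998] 0.08 -11.737331563870011
[ 0.5142 -0.1119  0.1966] 0.0012 74.87377996787612
from [ 0.4594 -0.0722  0.2356] -101.5 to [ 0.4537 -0.1009  0.171 ] -101.3
dx 0.001 dy 0.292 dz 0.646 spin -0.002
```

>>> {"fn": "jog_arm", "kwargs": {
  "plan": [
    {"gripper":255,"dx":-0.015,"dy":0.29,"dz":0,"spin":0},
    {"gripper":255,"dx":-0.015,"dy":0.29,"dz":0.3,"spin":0},
    {"gripper":255,"dx":-0.015,"dy":0.29,"dz":0.5,"spin":0},
    {"gripper":255,"dx":-0.015,"dy":0.29,"dz":0.63,"spin":0},
    {"gripper":255,"dx":-0.015,"dy":0.29,"dz":0.63,"spin":0},
    {"gripper":255,"dx":-0.015,"dy":0.29,"dz":0.63,"spin":0}
  ]
}}

```text
time: 12.22
eef_pos: [0.4524, -0.101, 0.1739]
eef_rot: [0.995, -0.1, 0.0, 0.0]
wrist_force: [-0.1, 0.1, -0.2]
gripper_width: 0.0224
grip_force: 29.7
```

```bash
python3 - <<'E'
from buz import *
held();p,f,s=cur();print(p,f,s["wrist_force"],pol(.062,166.7))
E
```

```text
held n 2896 Z [-0.0044 -0.0004  0.0094]
top X range [-0.0268  0.0049  0.0292] Z slope [-0.061  0.005] t 12.275 0.022295788916003086
[ 0.45232021 -0.10110995  0.17392126] -101.44790540180155 [ 0.44277206  0.44834952 -0.60751652] [ 0.45370189 -0.10085134]
```

Nothing touched on the way down, so I release it.

>>> {"fn": "jog_arm", "kwargs": {
  "plan": [
    {"gripper":140,"dx":0,"dy":0,"dz":0.01,"spin":0},
    {"gripper":140,"dx":0,"dy":0,"dz":0.01,"spin":0},
    {"gripper":140,"dx":0,"dy":0,"dz":0.01,"spin":0},
    {"gripper":140,"dx":0,"dy":0,"dz":0.01,"spin":0},
    {"gripper":140,"dx":0,"dy":0,"dz":-0.3,"spin":0},
    {"gripper":140,"dx":0,"dy":0,"dz":-0.62,"spin":0},
    {"gripper":60,"dx":-0.5,"dy":0,"dz":-0.62,"spin":0},
    {"gripper":60,"dx":-0.5,"dy":0,"dz":-0.62,"spin":0},
    {"gripper":60,"dx":-0.5,"dy":0,"dz":-0.62,"spin":0}
  ]
}}

```text
time: 13.4
eef_pos: [0.4033, -0.0915, 0.2355]
eef_rot: [0.995, -0.1, 0.0, 0.0]
wrist_force: [0.3, -0.5, -0.4]
gripper_width: 0.0654
grip_force: 0.0
```

```bash
cat >> buz.py <<'E'
def inwheel(tag=None,cn="wrist"):
    im,d,c=cam(cn)
    if tag: save(tag,im)
    P=cloud(d,c);v=P[...,:2]-C;hsv=cv2.cvtColor(im,cv2.COLOR_RGB2HSV)
    r=np.hypot(v[...,0],v[...,1])
    m=((hsv[...,2]<110)&(r>0.035)&(r<0.09)&(P[...,2]>0.166)&(P[...,2]<0.185)).astype(np.uint8)
    n,l,st,ce=cv2.connectedComponentsWithStats(m)
    for i in range(1,n):
        if st[i,4]>25:
            q=np.nanmedian(P[l==i],0);w=q[:2]-C;print("inwheel",ce[i].round(),st[i,4],q.round(4),"r",np.hypot(*w).round(4),"ang",round(np.degrees(np.arctan2(w[1],w[0]))-YAW,1))
E
python3 - <<'E'
from buz import *
inwheel("w6.png");buzz()
b=(0.4335,0.2178);phi=-41.3;f=np.radians(phi+90)
legs(*b,0.12,phi)
E
```

```text
inwheel [411. 104.] 38 [ 0.4672 -0.1747  0.167 ] r 0.0777 ang -129.5
inwheel [311. 146.] 826 [ 0.4544 -0.1011  0.1755] r 0.0612 ang 166.8
buz [256.7 166.1] 30 [0.7002 0.1556]
buz [236.  199.7] 48 [0.6074 0.2089]
buz [188.2 263.2] 53 [0.4345 0.3329]
buz [231.  264.6] 48 [0.4329 0.2168]
from [ 0.4036 -0.0916  0.2352] -101.5 to [0.4335 0.2178 0.12  ] -41.3
dx -0.104 dy -1.000 dz 0.373 spin -0.669
dx 1.000 dy -0.720 dz 0.457 spin 0.000
dx 0.707 dy -0.509 dz 0.322 spin 0.000
```

View pics/w6.png

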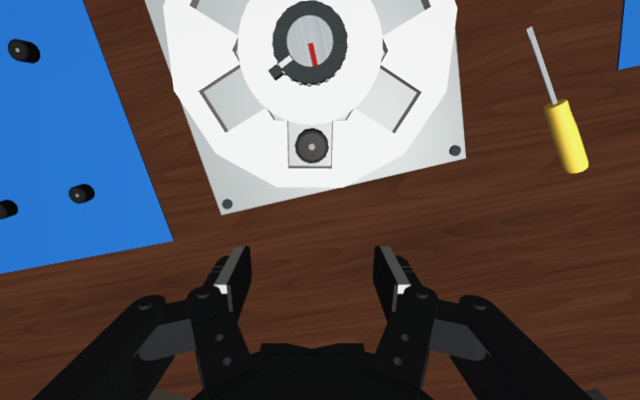

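The picture shows the buzzer centred in pocket 3 at (311,146), and its measured top height is right. Next is buzzer 2.

>>> {"fn": "jog_arm", "kwargs": {
  "plan": [
    {"gripper":60,"dx":-0.1,"dy":-0.5,"dz":0,"spin":-0.11},
    {"gripper":60,"dx":-0.1,"dy":-1.0,"dz":0,"spin":-0.22},
    {"gripper":60,"dx":-0.1,"dy":-1.0,"dz":0.2,"spin":-0.33},
    {"gripper":60,"dx":-0.1,"dy":-1.0,"dz":0.37,"spin":-0.44},
    {"gripper":60,"dx":-0.1,"dy":-1.0,"dz":0.37,"spin":-0.55},
    {"gripper":60,"dx":-0.1,"dy":-1.0,"dz":0.37,"spin":-0.67},
    {"gripper":60,"dx":-0.1,"dy":-1.0,"dz":0.37,"spin":-0.67}
  ]
}}

```text
time: 14.38
eef_pos: [0.4136, 0.0086, 0.1981]
eef_rot: [0.911, 0.413, -0.0, -0.0]
wrist_force: [-0.4, 0.5, -0.3]
gripper_width: 0.0653
grip_force: 0.0
```

>>> {"fn": "jog_arm", "kwargs": {
  "plan": [
    {"gripper":60,"dx":0.5,"dy":-0.36,"dz":0.23,"spin":0},
    {"gripper":60,"dx":1.0,"dy":-0.72,"dz":0.46,"spin":0},
    {"gripper":60,"dx":1.0,"dy":-0.72,"dz":0.46,"spin":0}
  ]
}}

```text
time: 14.75
eef_pos: [0.4241, 0.1341, 0.1509]
eef_rot: [0.911, 0.413, -0.001, -0.001]
wrist_force: [0.0, -1.2, -0.2]
gripper_width: 0.0652
grip_force: 0.0
```

>>> {"fn": "jog_arm", "kwargs": {
  "plan": [
    {"gripper":60,"dx":0.4,"dy":-0.27,"dz":0.32,"spin":0},
    {"gripper":60,"dx":0.4,"dy":-0.27,"dz":0.32,"spin":0},
    {"gripper":60,"dx":0.4,"dy":-0.27,"dz":0.32,"spin":0}
  ]
}}

```text
time: 15.12
eef_pos: [0.4312, 0.1785, 0.1207]
eef_rot: [0.911, 0.412, 0.0, 0.0]
wrist_force: [0.4, 0.7, 0.4]
gripper_width: 0.0652
grip_force: 0.0
```

```bash
python3 - <<'E'
from buz import *
wbuzz();legs(0.4335,0.2178,0.009,-41.3)
E
```

```text
wb [462.  21.] 921 circ 0.6079 0.2101 r 0.0125 med [0.6075 0.2098 0.0173] ray [0.6075 0.2101]
wb [184.  51.] 829 circ 0.4343 0.3345 r 0.0125 med [0.4349 0.3335 0.0173] ray [0.4349 0.3335]
wb [284. 164.] 568 circ 0.4331 0.2177 r 0.012 med [0.4336 0.2182 0.0175] ray [0.4336 0.2182]
wb [541. 262.] 1524 circ 0.5506 -0.0127 r 0.0582 med [ 0.5547 -0.0127  0.02  ] ray [ 0.5549 -0.0151]
from [0.4313 0.1783 0.121 ] -41.3 to [0.4335 0.2178 0.009 ] -41.3
dx 0.278 dy -0.218 dz 1.000 spin -0.000
dx 0.033 dy -0.026 dz 0.120 spin -0.000
```

>>> {"fn": "jog_arm", "kwargs": {
  "plan": [
    {"gripper":60,"dx":0.325,"dy":-0.245,"dz":0.4,"spin":0},
    {"gripper":60,"dx":0.325,"dy":-0.245,"dz":0.8,"spin":0},
    {"gripper":60,"dx":0.325,"dy":-0.245,"dz":0.9,"spin":0},
    {"gripper":60,"dx":0.325,"dy":-0.245,"dz":1.0,"spin":0},
    {"gripper":60,"dx":0.325,"dy":-0.245,"dz":1.0,"spin":0}
  ]
}}

```text
time: 15.8
eef_pos: [0.4342, 0.2194, 0.021]
eef_rot: [0.911, 0.413, 0.0, 0.0]
wrist_force: [0.3, -0.1, 0.3]
gripper_width: 0.0651
grip_force: 0.0
```

>>> {"fn": "jog_arm", "kwargs": {
  "plan": [
    {"gripper":60,"dx":0,"dy":0,"dz":0.12,"spin":0},
    {"gripper":60,"dx":0,"dy":0,"dz":0.12,"spin":0},
    {"gripper":255,"dx":0,"dy":0,"dz":0.12,"spin":0},
    {"gripper":255,"dx":0,"dy":0,"dz":0.12,"spin":0},
    {"gripper":255,"dx":0,"dy":0,"dz":0.12,"spin":0},
    {"gripper":255,"dx":0,"dy":0,"dz":0.12,"spin":0},
    {"gripper":255,"dx":0,"dy":0,"dz":0.12,"spin":0},
    {"gripper":255,"dx":0,"dy":0,"dz":0.12,"spin":0},
    {"gripper":255,"dx":0,"dy":0,"dz":0.12,"spin":0}
  ],
  "squeeze": 30
}}

```text
time: 16.92
eef_pos: [0.4338, 0.2199, 0.0087]
eef_rot: [0.911, 0.413, 0.0, 0.0]
wrist_force: [-0.9, -0.0, 5.5]
gripper_width: 0.0224
grip_force: 29.4
```

>>> {"fn": "jog_arm", "kwargs": {
  "plan": [
    {"gripper":255,"dx":0,"dy":0,"dz":-0.5,"spin":0},
    {"gripper":255,"dx":0,"dy":0,"dz":-1.0,"spin":0},
    {"gripper":255,"dx":0,"dy":0,"dz":-1.0,"spin":0},
    {"gripper":255,"dx":0,"dy":0,"dz":-1.0,"spin":0}
  ]
}}

```text
time: 17.42
eef_pos: [0.4332, 0.2197, 0.1077]
eef_rot: [0.911, 0.413, -0.0, -0.0]
wrist_force: [-0.1, 0.8, -0.2]
gripper_width: 0.0221
grip_force: 29.5
```

```bash
python3 - <<'E'
from buz import *
held();legs(*pol(0.062,226.7),0.235,-41.3)
E
```

```text
held n 1574 Z [-0.0031  0.009   0.0101]
top X range [-0.0127 -0.0003  0.0098] Z slope [-0.027  0.009] t 17.475 0.02231497733734722
from [0.433  0.2197 0.1072] -41.2 to [ 0.4736 -0.1596  0.235 ] -41.3
dx -0.923 dy 1.000 dz -0.456 spin 0.001
dx -0.921 dy 1.000 dz -0.455 spin 0.000
dx -0.740 dy 0.805 dz -0.367 spin 0.000
```

>>> {"fn": "jog_arm", "kwargs": {
  "plan": [
    {"gripper":255,"dx":-0.3,"dy":0.3,"dz":-0.6,"spin":0},
    {"gripper":255,"dx":-0.65,"dy":0.7,"dz":-1.0,"spin":0},
    {"gripper":255,"dx":-0.92,"dy":1.0,"dz":-1.0,"spin":0},
    {"gripper":255,"dx":-0.92,"dy":1.0,"dz":-1.0,"spin":0}
  ]
}}

```text
time: 17.98
eef_pos: [0.4488, 0.0822, 0.2078]
eef_rot: [0.912, 0.411, -0.0, -0.0]
wrist_force: [-0.8, 0.0, -1.2]
gripper_width: 0.0222
grip_force: 29.6
```

>>> {"fn": "jog_arm", "kwargs": {
  "plan": [
    {"gripper":255,"dx":-0.46,"dy":0.5,"dz":-0.2,"spin":0},
    {"gripper":255,"dx":-0.92,"dy":1.0,"dz":-0.28,"spin":0},
    {"gripper":255,"dx":-0.92,"dy":1.0,"dz":-0.28,"spin":0}
  ]
}}

```text
time: 18.35
eef_pos: [0.4633, -0.0523, 0.2352]
eef_rot: [0.911, 0.412, -0.001, -0.001]
wrist_force: [0.0, 0.5, 0.1]
gripper_width: 0.0219
grip_force: 29.6
```

>>> {"fn": "jog_arm", "kwargs": {
  "plan": [
    {"gripper":255,"dx":-0.37,"dy":0.4,"dz":0,"spin":0},
    {"gripper":255,"dx":-0.73,"dy":0.8,"dz":0,"spin":0},
    {"gripper":255,"dx":-0.73,"dy":0.8,"dz":0,"spin":0},
    {"gripper":255,"dx":-0.73,"dy":0.8,"dz":0,"spin":0}
  ]
}}

```text
time: 18.85
eef_pos: [0.4751, -0.1565, 0.2353]
eef_rot: [0.91, 0.414, -0.001, -0.001]
wrist_force: [0.2, -0.6, -0.4]
gripper_width: 0.0222
grip_force: 29.6
```

```bash
python3 - <<'E'
from buz import *
held();legs(*pol(0.062,226.7),0.173,-41.3)
E
```

```text
held n 1581 Z [-0.0036  0.0082  0.0093]
top X range [-0.0129 -0.0007  0.0095] Z slope [-0.026  0.008] t 18.9 0.022278552170640568
from [ 0.4751 -0.1563  0.2356] -41.1 to [ 0.4736 -0.1596  0.173 ] -41.3
dx -0.035 dy 0.010 dz 0.626 spin 0.002
```

>>> {"fn": "jog_arm", "kwargs": {
  "plan": [
    {"gripper":255,"dx":-0.02,"dy":0.01,"dz":0.2,"spin":0},
    {"gripper":255,"dx":-0.02,"dy":0.01,"dz":0.4,"spin":0},
    {"gripper":255,"dx":-0.02,"dy":0.01,"dz":0.55,"spin":0},
    {"gripper":255,"dx":-0.02,"dy":0.01,"dz":0.63,"spin":0},
    {"gripper":255,"dx":-0.02,"dy":0.01,"dz":0.63,"spin":0},
    {"gripper":255,"dx":-0.02,"dy":0.01,"dz":0.63,"spin":0}
  ]
}}

```text
time: 19.65
eef_pos: [0.4749, -0.1599, 0.1739]
eef_rot: [0.91, 0.414, 0.0, 0.0]
wrist_force: [-0.0, 0.1, -0.2]
gripper_width: 0.0221
grip_force: 29.6
```

>>> {"fn": "jog_arm", "kwargs": {
  "plan": [
    {"gripper":140,"dx":0,"dy":0,"dz":0.01,"spin":0},
    {"gripper":140,"dx":0,"dy":0,"dz":0.01,"spin":0},
    {"gripper":140,"dx":0,"dy":0,"dz":0.01,"spin":0},
    {"gripper":140,"dx":0,"dy":0,"dz":0.01,"spin":0},
    {"gripper":140,"dx":0,"dy":0,"dz":-0.3,"spin":0},
    {"gripper":140,"dx":0,"dy":0,"dz":-0.62,"spin":0},
    {"gripper":60,"dx":-0.5,"dy":0,"dz":-0.62,"spin":0},
    {"gripper":60,"dx":-0.5,"dy":0,"dz":-0.62,"spin":0},
    {"gripper":60,"dx":-0.5,"dy":0,"dz":-0.62,"spin":0}
  ]
}}

```text
time: 20.78
eef_pos: [0.4418, -0.1976, 0.2353]
eef_rot: [0.911, 0.413, 0.0, -0.0]
wrist_force: [0.2, 0.6, -0.3]
gripper_width: 0.065
grip_force: 0.0
```

```bash
python3 - <<'E'
from buz import *
inwheel();buzz()
phi=18.7;f=np.radians(phi+90);b=np.array([0.4342,0.3335])-0.04*np.array([np.cos(f),np.sin(f)])
legs(*b,0.12,phi)
E
```

```text
inwheel [427.   5.] 31 [ 0.5878 -0.1398  0.1675] r 0.078 ang -22.1
inwheel [232. 103.] 1016 [ 0.4548 -0.1015  0.1754] r 0.0608 ang 167.1
inwheel [209. 106.] 41 [ 0.4391 -0.0905  0.1672] r 0.0787 ang 161.4
inwheel [413. 106.] 34 [ 0.5463 -0.1839  0.1669] r 0.0777 ang -67.8
inwheel [313. 151.] 826 [ 0.4738 -0.1603  0.1754] r 0.0624 ang -132.7
buz [222.4 166.9] 31 [0.697  0.2499]
buz [241.  169.8] 44 [0.6895 0.1982]
buz [258.6 166.2] 40 [0.6998 0.1503]
buz [236.  199.7] 48 [0.6074 0.2089]
buz [188.2 263.2] 53 [0.4345 0.3329]
from [ 0.4421 -0.1972  0.2351] -41.1 to [0.447  0.2956 0.12  ] 18.7
dx 1.000 dy -0.856 dz 0.308 spin -0.665
dx 1.000 dy 0.350 dz 0.247 spin 0.000
dx 1.000 dy 0.350 dz 0.248 spin 0.000
dx 1.000 dy 0.350 dz 0.247 spin 0.000
dx 0.409 dy 0.143 dz 0.101 spin 0.000
```

Pockets 3 and 4 are loaded and the third buzzer has not moved.

>>> {"fn": "jog_arm", "kwargs": {
  "plan": [
    {"gripper":60,"dx":0.5,"dy":-0.42,"dz":0,"spin":-0.11},
    {"gripper":60,"dx":1.0,"dy":-0.85,"dz":0,"spin":-0.22},
    {"gripper":60,"dx":1.0,"dy":-0.85,"dz":0,"spin":-0.33},
    {"gripper":60,"dx":1.0,"dy":-0.85,"dz":0,"spin":-0.44},
    {"gripper":60,"dx":1.0,"dy":-0.85,"dz":0,"spin":-0.55},
    {"gripper":60,"dx":1.0,"dy":-0.85,"dz":0,"spin":-0.665},
    {"gripper":60,"dx":1.0,"dy":-0.85,"dz":0,"spin":-0.665}
  ]
}}

```text
time: 21.75
eef_pos: [0.4438, -0.0659, 0.2352]
eef_rot: [0.583, 0.812, 0.0, -0.0]
wrist_force: [0.1, -0.3, 0.6]
gripper_width: 0.0651
grip_force: 0.0
```

>>> {"fn": "jog_arm", "kwargs": {
  "plan": [
    {"gripper":60,"dx":0.5,"dy":0.17,"dz":0,"spin":0},
    {"gripper":60,"dx":1.0,"dy":0.35,"dz":0,"spin":0},
    {"gripper":60,"dx":1.0,"dy":0.35,"dz":0,"spin":0}
  ]
}}

```text
time: 22.12
eef_pos: [0.4444, 0.0424, 0.2353]
eef_rot: [0.583, 0.813, 0.0, -0.0]
wrist_force: [-0.8, -0.9, 0.5]
gripper_width: 0.0653
grip_force: 0.0
```

>>> {"fn": "jog_arm", "kwargs": {
  "plan": [
    {"gripper":60,"dx":0.5,"dy":0.17,"dz":0.3,"spin":0},
    {"gripper":60,"dx":1.0,"dy":0.35,"dz":0.5,"spin":0},
    {"gripper":60,"dx":1.0,"dy":0.35,"dz":0.5,"spin":0}
  ]
}}

```text
time: 22.5
eef_pos: [0.445, 0.1475, 0.1839]
eef_rot: [0.583, 0.813, -0.001, -0.001]
wrist_force: [-0.4, -0.7, 0.1]
gripper_width: 0.0656
grip_force: 0.0
```

>>> {"fn": "jog_arm", "kwargs": {
  "plan": [
    {"gripper":60,"dx":0.5,"dy":0.17,"dz":0.3,"spin":0},
    {"gripper":60,"dx":1.0,"dy":0.35,"dz":0.65,"spin":0},
    {"gripper":60,"dx":1.0,"dy":0.35,"dz":0.65,"spin":0},
    {"gripper":60,"dx":1.0,"dy":0.35,"dz":0.65,"spin":0}
  ]
}}

```text
time: 23.0
eef_pos: [0.4477, 0.2504, 0.1208]
eef_rot: [0.584, 0.812, 0.0, 0.0]
wrist_force: [-0.4, -0.9, 0.6]
gripper_width: 0.0652
grip_force: 0.0
```

```bash
python3 - <<'E'
from buz import *
wbuzz();legs(0.4342,0.3335,0.009,18.7)
E
```

```text
wb [571.  29.] 8602 circ 0.5957 0.4394 r 0.0666 med [0.5924 0.4412 0.0158] ray [0.5905 0.4415]
wb [329. 100.] 695 circ 0.4342 0.334 r 0.012 med [0.434  0.334  0.0175] ray [0.4339 0.334 ]
wb [452. 284.] 434 circ 0.608 0.2101 r 0.0124 med [0.6067 0.2112 0.0173] ray [0.6065 0.2114]
wb [538. 297.] 441 circ 0.7085 0.2199 r 0.0206 med [0.6931 0.227  0.0203] ray [0.6981 0.2247]
from [0.4479 0.2501 0.1212] 18.5 to [0.4342 0.3335 0.009 ] 18.7
dx 0.743 dy 0.120 dz 1.000 spin -0.002
dx 0.091 dy 0.015 dz 0.122 spin 0.000
```

>>> {"fn": "jog_arm", "kwargs": {
  "plan": [
    {"gripper":60,"dx":0.5,"dy":0.135,"dz":0.3,"spin":0},
    {"gripper":60,"dx":0.835,"dy":0.135,"dz":0.6,"spin":0},
    {"gripper":60,"dx":0.835,"dy":0.135,"dz":0.8,"spin":0},
    {"gripper":60,"dx":0.835,"dy":0.135,"dz":1.0,"spin":0},
    {"gripper":60,"dx":0.835,"dy":0.135,"dz":1.0,"spin":0}
  ]
}}

```text
time: 23.68
eef_pos: [0.4336, 0.3335, 0.0204]
eef_rot: [0.584, 0.812, -0.0, -0.0]
wrist_force: [0.1, 0.2, 0.9]
gripper_width: 0.0655
grip_force: 0.0
```

>>> {"fn": "jog_arm", "kwargs": {
  "plan": [
    {"gripper":60,"dx":0,"dy":0,"dz":0.12,"spin":0},
    {"gripper":60,"dx":0,"dy":0,"dz":0.12,"spin":0},
    {"gripper":255,"dx":0,"dy":0,"dz":0.12,"spin":0},
    {"gripper":255,"dx":0,"dy":0,"dz":0.12,"spin":0},
    {"gripper":255,"dx":0,"dy":0,"dz":0.12,"spin":0},
    {"gripper":255,"dx":0,"dy":0,"dz":0.12,"spin":0},
    {"gripper":255,"dx":0,"dy":0,"dz":0.12,"spin":0},
    {"gripper":255,"dx":0,"dy":0,"dz":0.12,"spin":0},
    {"gripper":255,"dx":0,"dy":0,"dz":0.12,"spin":0}
  ],
  "squeeze": 30
}}

```text
time: 24.8
eef_pos: [0.4332, 0.3348, 0.0088]
eef_rot: [0.583, 0.813, 0.0, 0.0]
wrist_force: [-0.1, -0.9, 5.6]
gripper_width: 0.0223
grip_force: 29.4
```

>>> {"fn": "jog_arm", "kwargs": {
  "plan": [
    {"gripper":255,"dx":0,"dy":0,"dz":-0.5,"spin":0},
    {"gripper":255,"dx":0,"dy":0,"dz":-1.0,"spin":0},
    {"gripper":255,"dx":0,"dy":0,"dz":-1.0,"spin":0},
    {"gripper":255,"dx":0,"dy":0,"dz":-1.0,"spin":0}
  ]
}}

```text
time: 25.3
eef_pos: [0.4326, 0.3345, 0.1076]
eef_rot: [0.583, 0.812, -0.001, -0.0]
wrist_force: [0.1, -0.2, 0.1]
gripper_width: 0.0222
grip_force: 29.5
```

```bash
python3 - <<'E'
from buz import *
held();legs(*pol(0.062,286.7),0.235,18.7)
E
```

```text
held n 1583 Z [-0.0029  0.0089  0.01  ]
top X range [-0.0116  0.0005  0.0109] Z slope [-0.026  0.009] t 25.35 0.021927526679070077
from [0.4324 0.3344 0.1071] 18.7 to [ 0.5344 -0.1717  0.235 ] 18.7
dx -1.000 dy -0.128 dz -0.250 spin -0.000
dx -1.000 dy -0.128 dz -0.250 spin -0.000
dx -1.000 dy -0.128 dz -0.250 spin -0.000
dx -1.000 dy -0.128 dz -0.249 spin -0.000
dx -1.000 dy -0.127 dz -0.250 spin -0.000
dx -0.121 dy -0.016 dz -0.030 spin -0.000
```

>>> {"fn": "jog_arm", "kwargs": {
  "plan": [
    {"gripper":255,"dx":-0.5,"dy":-0.06,"dz":-0.5,"spin":0},
    {"gripper":255,"dx":-1.0,"dy":-0.13,"dz":-1.0,"spin":0},
    {"gripper":255,"dx":-1.0,"dy":-0.13,"dz":-1.0,"spin":0}
  ]
}}

```text
time: 25.72
eef_pos: [0.4536, 0.2342, 0.2094]
eef_rot: [0.584, 0.812, 0.001, 0.001]
wrist_force: [-0.0, -0.1, -0.3]
gripper_width: 0.0224
grip_force: 29.6
```

>>> {"fn": "jog_arm", "kwargs": {
  "plan": [
    {"gripper":255,"dx":-0.5,"dy":-0.06,"dz":-0.3,"spin":0},
    {"gripper":255,"dx":-1.0,"dy":-0.13,"dz":-0.33,"spin":0},
    {"gripper":255,"dx":-1.0,"dy":-0.13,"dz":-0.33,"spin":0}
  ]
}}

```text
time: 26.1
eef_pos: [0.4728, 0.1349, 0.2399]
eef_rot: [0.585, 0.811, -0.001, -0.001]
wrist_force: [0.2, 0.8, -0.2]
gripper_width: 0.0221
grip_force: 29.6
```

>>> {"fn": "jog_arm", "kwargs": {
  "plan": [
    {"gripper":255,"dx":-0.5,"dy":-0.06,"dz":0,"spin":0},
    {"gripper":255,"dx":-1.0,"dy":-0.13,"dz":0,"spin":0},
    {"gripper":255,"dx":-1.0,"dy":-0.13,"dz":0,"spin":0}
  ]
}}

```text
time: 26.48
eef_pos: [0.4924, 0.0368, 0.2396]
eef_rot: [0.584, 0.812, -0.001, -0.001]
wrist_force: [-0.2, 0.9, -0.9]
gripper_width: 0.0224
grip_force: 29.6
```

>>> {"fn": "jog_arm", "kwargs": {
  "plan": [
    {"gripper":255,"dx":-0.5,"dy":-0.06,"dz":0,"spin":0},
    {"gripper":255,"dx":-1.0,"dy":-0.13,"dz":0,"spin":0},
    {"gripper":255,"dx":-1.0,"dy":-0.13,"dz":0,"spin":0}
  ]
}}

```text
time: 26.85
eef_pos: [0.5122, -0.0616, 0.2397]
eef_rot: [0.584, 0.812, -0.0, -0.001]
wrist_force: [-0.4, 1.2, -0.6]
gripper_width: 0.0219
grip_force: 29.6
```

>>> {"fn": "jog_arm", "kwargs": {
  "plan": [
    {"gripper":255,"dx":-0.5,"dy":-0.06,"dz":0,"spin":0},
    {"gripper":255,"dx":-1.0,"dy":-0.13,"dz":0,"spin":0},
    {"gripper":255,"dx":-1.0,"dy":-0.13,"dz":0,"spin":0},
    {"gripper":255,"dx":-1.0,"dy":-0.13,"dz":0,"spin":0}
  ]
}}

```text
time: 27.35
eef_pos: [0.5316, -0.1577, 0.2406]
eef_rot: [0.582, 0.813, 0.0, -0.001]
wrist_force: [0.6, 0.8, -0.7]
gripper_width: 0.0224
grip_force: 29.6
```

```bash
python3 - <<'E'
from buz import *
held();legs(*pol(0.062,286.7),0.173,18.7)
E
```

```text
held n 1575 Z [-0.0038  0.0081  0.0092]
top X range [-0.0117  0.0004  0.0107] Z slope [-0.025  0.008] t 27.4 0.022312418361679062
from [ 0.5316 -0.1576  0.2409] 18.8 to [ 0.5344 -0.1717  0.173 ] 18.7
dx -0.143 dy -0.019 dz 0.679 spin 0.001
```

>>> {"fn": "jog_arm", "kwargs": {
  "plan": [
    {"gripper":255,"dx":-0.14,"dy":-0.02,"dz":0.1,"spin":0},
    {"gripper":255,"dx":-0.14,"dy":-0.02,"dz":0.3,"spin":0},
    {"gripper":255,"dx":-0.14,"dy":-0.02,"dz":0.5,"spin":0},
    {"gripper":255,"dx":-0.14,"dy":-0.02,"dz":0.62,"spin":0},
    {"gripper":255,"dx":-0.14,"dy":-0.02,"dz":0.68,"spin":0},
    {"gripper":255,"dx":-0.14,"dy":-0.02,"dz":0.68,"spin":0},
    {"gripper":255,"dx":-0.14,"dy":-0.02,"dz":0.68,"spin":0}
  ]
}}

```text
time: 28.28
eef_pos: [0.5344, -0.1738, 0.1739]
eef_rot: [0.583, 0.812, 0.0, 0.001]
wrist_force: [0.4, -0.3, -0.2]
gripper_width: 0.0223
grip_force: 29.6
```

>>> {"fn": "jog_arm", "kwargs": {
  "plan": [
    {"gripper":140,"dx":0,"dy":0,"dz":0.01,"spin":0},
    {"gripper":140,"dx":0,"dy":0,"dz":0.01,"spin":0},
    {"gripper":140,"dx":0,"dy":0,"dz":0.01,"spin":0},
    {"gripper":140,"dx":0,"dy":0,"dz":0.01,"spin":0},
    {"gripper":140,"dx":0,"dy":0,"dz":-0.3,"spin":0},
    {"gripper":140,"dx":0,"dy":0,"dz":-0.65,"spin":0},
    {"gripper":60,"dx":-0.5,"dy":0,"dz":-0.65,"spin":0},
    {"gripper":60,"dx":-0.5,"dy":0,"dz":-0.65,"spin":0},
    {"gripper":60,"dx":-0.5,"dy":0,"dz":-0.65,"spin":0}
  ]
}}

```text
time: 29.4
eef_pos: [0.5499, -0.2207, 0.238]
eef_rot: [0.583, 0.812, 0.0, -0.001]
wrist_force: [0.2, -0.1, -0.7]
gripper_width: 0.0652
grip_force: 0.0
```

```bash
python3 - <<'E'
from buz import *
inwheel();buzz()
phi=18.7;f=np.radians(phi+90);b=np.array([0.6078,0.2097])-0.06*np.array([np.cos(f),np.sin(f)])
legs(*b,0.12,phi)
E
```

```text
inwheel [230.   9.] 660 [ 0.458  -0.1072  0.1751] r 0.0568 ang 172.1
inwheel [438.  53.] 417 [ 0.5899 -0.0896  0.1727] r 0.0789 ang 15.3
inwheel [234. 103.] 1022 [ 0.4739 -0.1606  0.1754] r 0.0626 ang -132.4
inwheel [313. 151.] 805 [ 0.5347 -0.1738  0.1755] r 0.064 ang -73.6
buz [284.2 165.9] 31 [0.7015 0.0806]
buz [182. 173.] 19 [0.6792 0.3615]
buz [271.  182.1] 32 [0.6566 0.1153]
buz [236.  199.6] 52 [0.6076 0.2089]
buz [276.8 198.4] 30 [0.6124 0.0984]
from [ 0.55   -0.2202  0.2383] 18.7 to [0.627  0.1529 0.12  ] 18.7
dx 1.000 dy 0.586 dz 0.360 spin 0.000
dx 1.000 dy 0.586 dz 0.360 spin 0.000
dx 1.000 dy 0.587 dz 0.360 spin 0.000
dx 0.287 dy 0.168 dz 0.103 spin 0.000
```

>>> {"fn": "jog_arm", "kwargs": {
  "plan": [
    {"gripper":60,"dx":0.5,"dy":0.3,"dz":0,"spin":0},
    {"gripper":60,"dx":1.0,"dy":0.59,"dz":0,"spin":0},
    {"gripper":60,"dx":1.0,"dy":0.59,"dz":0,"spin":0}
  ]
}}

```text
time: 29.88
eef_pos: [0.5742, -0.1032, 0.2387]
eef_rot: [0.581, 0.814, 0.0, -0.0]
wrist_force: [1.2, -0.5, 0.4]
gripper_width: 0.0654
grip_force: 0.0
```

>>> {"fn": "jog_arm", "kwargs": {
  "plan": [
    {"gripper":60,"dx":0.5,"dy":0.3,"dz":0,"spin":0},
    {"gripper":60,"dx":1.0,"dy":0.59,"dz":0,"spin":0},
    {"gripper":60,"dx":1.0,"dy":0.59,"dz":0,"spin":0}
  ]
}}

```text
time: 30.25
eef_pos: [0.5979, 0.0093, 0.2384]
eef_rot: [0.581, 0.814, 0.0, -0.0]
wrist_force: [-0.2, -0.8, 0.1]
gripper_width: 0.0654
grip_force: 0.0
```

>>> {"fn": "jog_arm", "kwargs": {
  "plan": [
    {"gripper":60,"dx":0.5,"dy":0.3,"dz":0.2,"spin":0},
    {"gripper":60,"dx":1.0,"dy":0.59,"dz":0.8,"spin":0},
    {"gripper":60,"dx":1.0,"dy":0.59,"dz":0.8,"spin":0},
    {"gripper":60,"dx":1.0,"dy":0.59,"dz":0.8,"spin":0},
    {"gripper":60,"dx":1.0,"dy":0.59,"dz":0.8,"spin":0}
  ]
}}

```text
time: 30.88
eef_pos: [0.6225, 0.1182, 0.16]
eef_rot: [0.584, 0.812, 0.001, 0.001]
wrist_force: [1.0, -0.3, 0.2]
gripper_width: 0.0652
grip_force: 0.0
```

```bash
python3 - <<'E'
from buz import *
wbuzz();legs(0.6078,0.2097,0.109,18.7)
E
```

```text
wb [328.  93.] 523 circ 0.608 0.2093 r 0.0119 med [0.6079 0.2094 0.0175] ray [0.6079 0.2094]
wb [122. 252.] 472 circ 0.4487 -0.0161 r 0.0357 med [ 0.4489 -0.0165  0.0201] ray [ 0.4473 -0.0185]
wb [162. 262.] 106 circ 0.492 -0.0146 r 0.0093 med [ 0.492  -0.0148  0.02  ] ray [ 0.4909 -0.0168]
wb [189. 268.] 305 circ 0.5219 -0.0135 r 0.023 med [ 0.5223 -0.0135  0.0202] ray [ 0.5215 -0.0154]
wb [283. 326.] 463 circ 0.6445 -0.0554 r 0.0338 med [ 0.6437 -0.0552  0.0206] ray [ 0.6449 -0.0578]
wb [319. 334.] 121 circ 0.69 -0.0531 r 0.0099 med [ 0.6893 -0.0536  0.0198] ray [ 0.6903 -0.0557]
from [0.6225 0.1182 0.1601] 18.6 to [0.6078 0.2097 0.109 ] 18.7
dx 0.914 dy 0.152 dz 0.511 spin -0.001
```

>>> {"fn": "jog_arm", "kwargs": {
  "plan": [
    {"gripper":60,"dx":0.5,"dy":0.15,"dz":0.3,"spin":0},
    {"gripper":60,"dx":0.91,"dy":0.15,"dz":0.5,"spin":0},
    {"gripper":60,"dx":0.91,"dy":0.15,"dz":0.7,"spin":0},
    {"gripper":60,"dx":0.91,"dy":0.15,"dz":1.0,"spin":0},
    {"gripper":60,"dx":0.91,"dy":0.15,"dz":1.0,"spin":0}
  ]
}}

```text
time: 31.55
eef_pos: [0.6065, 0.2097, 0.0576]
eef_rot: [0.583, 0.812, -0.001, -0.001]
wrist_force: [0.6, 0.0, 1.0]
gripper_width: 0.0651
grip_force: 0.0
```

>>> {"fn": "jog_arm", "kwargs": {
  "plan": [
    {"gripper":60,"dx":0,"dy":0,"dz":0.3,"spin":0},
    {"gripper":60,"dx":0,"dy":0,"dz":0.51,"spin":0},
    {"gripper":60,"dx":0,"dy":0,"dz":0.51,"spin":0},
    {"gripper":60,"dx":0,"dy":0,"dz":0.51,"spin":0},
    {"gripper":255,"dx":0,"dy":0,"dz":0.51,"spin":0},
    {"gripper":255,"dx":0,"dy":0,"dz":0.51,"spin":0},
    {"gripper":255,"dx":0,"dy":0,"dz":0.51,"spin":0},
    {"gripper":255,"dx":0,"dy":0,"dz":0.51,"spin":0},
    {"gripper":255,"dx":0,"dy":0,"dz":0.51,"spin":0},
    {"gripper":255,"dx":0,"dy":0,"dz":0.51,"spin":0},
    {"gripper":255,"dx":0,"dy":0,"dz":0.51,"spin":0}
  ],
  "squeeze": 30
}}

```text
time: 32.92
eef_pos: [0.6071, 0.2109, 0.0081]
eef_rot: [0.583, 0.813, 0.0, 0.0]
wrist_force: [-0.8, 0.6, 5.4]
gripper_width: 0.0222
grip_force: 29.3
```

>>> {"fn": "jog_arm", "kwargs": {
  "plan": [
    {"gripper":255,"dx":0,"dy":0,"dz":-0.5,"spin":0},
    {"gripper":255,"dx":0,"dy":0,"dz":-1.0,"spin":0},
    {"gripper":255,"dx":0,"dy":0,"dz":-1.0,"spin":0},
    {"gripper":255,"dx":0,"dy":0,"dz":-1.0,"spin":0}
  ]
}}

```text
time: 33.42
eef_pos: [0.6064, 0.2108, 0.1066]
eef_rot: [0.583, 0.812, -0.0, -0.0]
wrist_force: [-0.3, 0.2, -0.8]
gripper_width: 0.0223
grip_force: 29.5
```

```bash
python3 - <<'E'
from buz import *
held();legs(*pol(0.062,106.7),0.24,18.7)
E
```

```text
held n 1601 Z [-0.0022  0.0097  0.0109]
top X range [-0.0124 -0.0002  0.01  ] Z slope [-0.029  0.01 ] t 33.475 0.02245053105072144
from [0.6062 0.2107 0.1059] 18.7 to [ 0.4946 -0.0543  0.24  ] 18.7
dx -1.000 dy -0.885 dz -0.623 spin -0.000
dx -1.000 dy -0.885 dz -0.622 spin -0.000
dx -0.153 dy -0.135 dz -0.096 spin -0.000
```

>>> {"fn": "jog_arm", "kwargs": {
  "plan": [
    {"gripper":255,"dx":-0.3,"dy":-0.25,"dz":-0.6,"spin":0},
    {"gripper":255,"dx":-0.6,"dy":-0.5,"dz":-1.0,"spin":0},
    {"gripper":255,"dx":-1.0,"dy":-0.88,"dz":-1.0,"spin":0},
    {"gripper":255,"dx":-1.0,"dy":-0.88,"dz":-1.0,"spin":0}
  ]
}}

```text
time: 33.98
eef_pos: [0.5543, 0.0855, 0.2067]
eef_rot: [0.584, 0.811, -0.001, -0.001]
wrist_force: [-0.1, 0.7, -0.5]
gripper_width: 0.0221
grip_force: 29.6
```

>>> {"fn": "jog_arm", "kwargs": {
  "plan": [
    {"gripper":255,"dx":0,"dy":0,"dz":-0.34,"spin":0},
    {"gripper":255,"dx":-0.5,"dy":-0.44,"dz":-0.34,"spin":0},
    {"gripper":255,"dx":-1.0,"dy":-0.88,"dz":-0.34,"spin":0},
    {"gripper":255,"dx":-1.0,"dy":-0.88,"dz":-0.34,"spin":0},
    {"gripper":255,"dx":-1.0,"dy":-0.88,"dz":-0.34,"spin":0}
  ]
}}

```text
time: 34.6
eef_pos: [0.5044, -0.0347, 0.2405]
eef_rot: [0.583, 0.812, -0.0, -0.001]
wrist_force: [-0.2, 0.4, 0.3]
gripper_width: 0.0223
grip_force: 29.7
```

```bash
python3 - <<'E'
from buz import *
held();legs(*pol(0.062,106.7),0.173,18.7)
E
```

```text
held n 1581 Z [-0.0028  0.0091  0.0101]
top X range [-0.0129 -0.0008  0.0095] Z slope [-0.027  0.009] t 34.65 0.022398032107515092
from [ 0.5046 -0.0341  0.2407] 18.7 to [ 0.4946 -0.0543  0.173 ] 18.7
dx -0.159 dy -0.159 dz 0.677 spin 0.000
```

>>> {"fn": "jog_arm", "kwargs": {
  "plan": [
    {"gripper":255,"dx":-0.145,"dy":-0.16,"dz":0,"spin":0},
    {"gripper":255,"dx":-0.145,"dy":-0.16,"dz":0.2,"spin":0},
    {"gripper":255,"dx":-0.145,"dy":-0.16,"dz":0.45,"spin":0},
    {"gripper":255,"dx":-0.145,"dy":-0.16,"dz":0.6,"spin":0},
    {"gripper":255,"dx":-0.145,"dy":-0.16,"dz":0.68,"spin":0},
    {"gripper":255,"dx":-0.145,"dy":-0.16,"dz":0.68,"spin":0},
    {"gripper":255,"dx":-0.145,"dy":-0.16,"dz":0.68,"spin":0}
  ]
}}

```text
time: 35.52
eef_pos: [0.4941, -0.0536, 0.1738]
eef_rot: [0.583, 0.813, 0.0, 0.0]
wrist_force: [0.4, -0.6, -0.2]
gripper_width: 0.0223
grip_force: 29.7
```

>>> {"fn": "jog_arm", "kwargs": {
  "plan": [
    {"gripper":140,"dx":0,"dy":0,"dz":0.01,"spin":0},
    {"gripper":140,"dx":0,"dy":0,"dz":0.01,"spin":0},
    {"gripper":140,"dx":0,"dy":0,"dz":0.01,"spin":0},
    {"gripper":140,"dx":0,"dy":0,"dz":0.01,"spin":0},
    {"gripper":140,"dx":0,"dy":0,"dz":-0.3,"spin":0},
    {"gripper":140,"dx":0,"dy":0,"dz":-0.67,"spin":0},
    {"gripper":140,"dx":-0.9,"dy":0,"dz":-0.67,"spin":0},
    {"gripper":140,"dx":-0.9,"dy":0,"dz":-0.67,"spin":0},
    {"gripper":140,"dx":-0.9,"dy":0,"dz":-0.67,"spin":0}
  ]
}}

```text
time: 36.65
eef_pos: [0.5227, -0.1406, 0.2399]
eef_rot: [0.584, 0.812, -0.0, -0.0]
wrist_force: [-0.4, 0.9, -0.5]
gripper_width: 0.0383
grip_force: 0.0
```

```bash
python3 - <<'E'
from buz import *
inwheel("w7.png");buzz("top7.png")
im,d,c=cam("wrist");P=cloud(d,c);z=P[...,2];m=((z>0.196)&(z<0.206)).astype(np.uint8)
n,l,st,ce=cv2.connectedComponentsWithStats(m)
for i in range(1,n):
    if st[i,4]>30:
        q=np.nanmedian(P[l==i],0);v=q[:2]-C;print(ce[i],q.round(4),np.hypot(*v).round(4),np.degrees(np.arctan2(v[1],v[0]))-YAW)
p,f,s=cur();print(p,f,s["qpos"])
E
```

```text
inwheel [313.  89.] 924 [ 0.4941 -0.0551  0.1754] r 0.0614 ang 107.4
inwheel [221. 122.] 54 [ 0.4383 -0.0966  0.1675] r 0.0779 ang 165.9
inwheel [239. 135.] 869 [ 0.4545 -0.1001  0.1754] r 0.0614 ang 165.9
inwheel [423. 175.] 278 [ 0.5891 -0.0843  0.173 ] r 0.0799 ang 19.1
inwheel [244. 218.] 770 [ 0.4738 -0.159   0.1754] r 0.0614 ang -133.5
inwheel [313. 254.] 689 [ 0.534  -0.1722  0.1754] r 0.0623 ang -73.8
buz [222.  167.1] 28 [0.6966 0.251 ]
buz [238.5 168.5] 20 [0.6931 0.2053]
buz [258.1 166.1] 39 [0.7002 0.1518]
buz [245.1 171.6] 17 [0.6846 0.1868]
[313.41513761 187.48279817] [ 0.5138 -0.1123  0.1967] 0.001 132.81667837067513
[440.2559727 189.3447099] [ 0.5928 -0.0859  0.2002] 0.0829 17.118879879202307
[ 0.5222085  -0.13830823  0.24032621] 18.709052269945907 [-4.78265168e-01  3.57183376e-01  1.30762174e+00  2.01922056e-04
  1.47718910e+00 -8.04818616e-01]
```

View pics/w7.png

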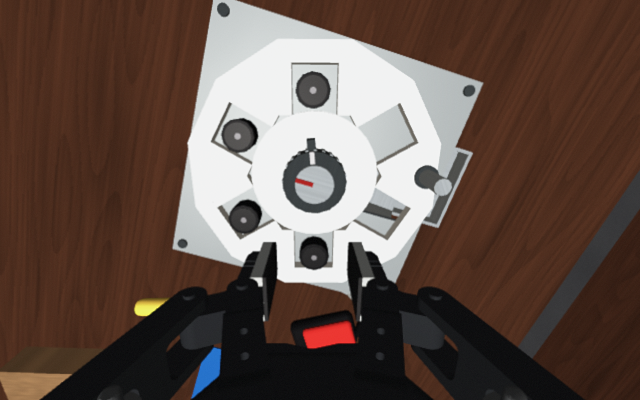

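All four buzzers are in their pockets, at (313,89), (239,135), (244,218) and (313,254). The handle is at (440,188) and the mat is empty. Next I grip the handle.

```bash
python3 - <<'E'
from go import *
legs(*pol(0.084,17),0.183,18.7)
p=pol(.084,17);fr=np.radians(18.7);X=np.array([-np.sin(fr),np.cos(fr)]);Y=np.array([np.cos(fr),np.sin(fr)])
a0=17
for segs in ([27,37,47,57,67,77,85,90],[100,110,120,130,140,150],[160,170,180,190,200,210],[220,230,240,250,260,270]):
    p0=pol(.084,a0);print(a0,[(a,round(float((pol(.084,a)-p0)@X*10),3),round(float((pol(.084,a)-p0)@Y*10),3)) for a in segs]);a0=segs[-1]
E
```

```text
from [ 0.5222 -0.1383  0.2403] 18.7 to [ 0.5939 -0.0857  0.183 ] 18.7
dx 0.269 dy 0.848 dz 0.573 spin 0.000
17 [(27, 0.146, -0.014), (37, 0.287, -0.052), (47, 0.419, -0.115), (57, 0.539, -0.199), (67, 0.642, -0.303), (77, 0.725, -0.424), (85, 0.776, -0.529), (90, 0.8, -0.599)]
90 [(100, 0.03, -0.143), (110, 0.034, -0.29), (120, 0.013, -0.435), (130, -0.033, -0.574), (140, -0.102, -0.703), (150, -0.193, -0.817)]
150 [(160, -0.109, -0.097), (170, -0.234, -0.174), (180, -0.37, -0.228), (190, -0.513, -0.258), (200, -0.66, -0.263), (210, -0.805, -0.241)]
210 [(220, -0.139, 0.046), (230, -0.268, 0.115), (240, -0.383, 0.206), (250, -0.48, 0.315), (260, -0.557, 0.44), (270, -0.611, 0.576)]
```

>>> {"fn": "jog_arm", "kwargs": {
  "plan": [
    {"gripper":120,"dx":0.13,"dy":0.42,"dz":0,"spin":0},
    {"gripper":120,"dx":0.27,"dy":0.85,"dz":0,"spin":0},
    {"gripper":120,"dx":0.27,"dy":0.85,"dz":0,"spin":0},
    {"gripper":120,"dx":0.27,"dy":0.85,"dz":0.3,"spin":0},
    {"gripper":120,"dx":0.27,"dy":0.85,"dz":0.57,"spin":0},
    {"gripper":120,"dx":0.27,"dy":0.85,"dz":0.57,"spin":0},
    {"gripper":120,"dx":0.27,"dy":0.85,"dz":0.57,"spin":0}
  ]
}}

```text
time: 37.67
eef_pos: [0.5945, -0.0863, 0.1848]
eef_rot: [0.583, 0.813, 0.0, 0.001]
wrist_force: [0.2, -0.2, -0.0]
gripper_width: 0.0451
grip_force: 0.0
```

>>> {"fn": "jog_arm", "kwargs": {
  "plan": [
    {"gripper":255,"dx":0,"dy":0,"dz":0,"spin":0},
    {"gripper":255,"dx":0,"dy":0,"dz":0,"spin":0},
    {"gripper":255,"dx":0,"dy":0,"dz":0,"spin":0},
    {"gripper":255,"dx":0,"dy":0,"dz":0,"spin":0},
    {"gripper":255,"dx":0,"dy":0,"dz":0,"spin":0},
    {"gripper":255,"dx":0,"dy":0,"dz":0,"spin":0}
  ],
  "squeeze": 20
}}

```text
time: 38.42
eef_pos: [0.5946, -0.0864, 0.1842]
eef_rot: [0.583, 0.812, 0.0, 0.001]
wrist_force: [-0.7, 0.2, 5.7]
gripper_width: 0.011
grip_force: 20.0
```

```bash
python3 - <<'E'
from go import *
p,f,s=cur();print(p,f,pol(.084,17),s["wrist_force"],s["moment"],s["gripper_width"])
E
```

```text
[ 0.59460385 -0.08637219  0.18420539] 18.673875852162208 [ 0.59392356 -0.08565228] [-0.73087218  0.22282173  5.73590531] [ 0.0284703   0.10201019 -0.00021743] 0.011002203297768577
```

Gripped on the post. First I turn the wheel 73° and wait there for the first drop.

>>> {"fn": "jog_arm", "kwargs": {
  "plan": [
    {"gripper":255,"dx":0.146,"dy":-0.014,"dz":0,"spin":0},
    {"gripper":255,"dx":0.287,"dy":-0.052,"dz":0,"spin":0},
    {"gripper":255,"dx":0.419,"dy":-0.115,"dz":0,"spin":0},
    {"gripper":255,"dx":0.539,"dy":-0.2,"dz":0,"spin":0},
    {"gripper":255,"dx":0.642,"dy":-0.303,"dz":0,"spin":0},
    {"gripper":255,"dx":0.725,"dy":-0.424,"dz":0,"spin":0},
    {"gripper":255,"dx":0.776,"dy":-0.53,"dz":0,"spin":0},
    {"gripper":255,"dx":0.8,"dy":-0.6,"dz":0,"spin":0},
    {"gripper":255,"dx":0.8,"dy":-0.6,"dz":0,"spin":0},
    {"gripper":255,"dx":0.8,"dy":-0.6,"dz":0,"spin":0},
    {"gripper":255,"dx":0.8,"dy":-0.6,"dz":0,"spin":0}
  ]
}}

```text
time: 39.8
eef_pos: [0.5111, -0.0267, 0.184]
eef_rot: [0.583, 0.813, 0.002, -0.002]
wrist_force: [-2.6, 13.8, 10.2]
gripper_width: 0.0108
grip_force: 20.8
```

```bash
python3 - <<'E'
from buz import *
p,f,s=cur();v=p[:2]-C;print(np.hypot(*v),np.degrees(np.arctan2(v[1],v[0]))-YAW,s["wrist_force"],s["moment"],s["gripper_width"])
inwheel("w8.png");inwheel("top8.png","top")
E
```

```text
0.08635509679515697 90.22499632464672 [-2.63705185 13.81069018 10.20978292] [ 2.22747128  0.31292252 -0.08852898] 0.010809013099527707
inwheel [304. 245.] 52 [ 0.5054 -0.026   0.1727] r 0.0875 ang 94.0
inwheel [319. 248.] 48 [ 0.5144 -0.0235  0.1774] r 0.0895 ang 88.1
inwheel [384. 221.] 54 [ 0.5442 -0.1681  0.1769] r 0.0626 ang -63.6
```

View pics/w8.png

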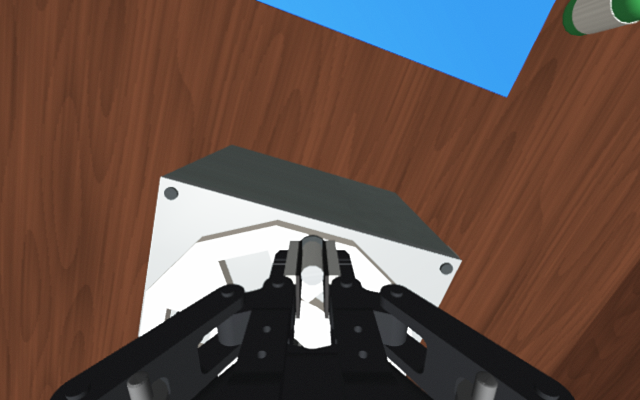

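The post is held at (312,250), but the hole is hidden from this view. The side force suggests the true axis is about 2 mm further in +y, so I'm correcting for that in the next legs.

>>> {"fn": "jog_arm", "kwargs": {
  "plan": [
    {"gripper":255,"dx":0.05,"dy":-0.143,"dz":0,"spin":0},
    {"gripper":255,"dx":0.054,"dy":-0.29,"dz":0,"spin":0},
    {"gripper":255,"dx":0.033,"dy":-0.435,"dz":0,"spin":0},
    {"gripper":255,"dx":-0.013,"dy":-0.575,"dz":0,"spin":0},
    {"gripper":255,"dx":-0.08,"dy":-0.703,"dz":0,"spin":0},
    {"gripper":255,"dx":-0.173,"dy":-0.82,"dz":0,"spin":0},
    {"gripper":255,"dx":-0.173,"dy":-0.82,"dz":0,"spin":0},
    {"gripper":255,"dx":-0.173,"dy":-0.82,"dz":0,"spin":0},
    {"gripper":255,"dx":-0.173,"dy":-0.82,"dz":0,"spin":0}
  ]
}}

```text
time: 41.02
eef_pos: [0.439, -0.073, 0.1833]
eef_rot: [0.583, 0.812, -0.001, -0.001]
wrist_force: [-1.2, 0.4, 7.3]
gripper_width: 0.011
grip_force: 21.1
```

```bash
sed -i 's/^C=.*/C=np.array([0.5140,-0.1115]);YAW=2.0/' go.py; python3 - <<'E'
from buz import *
p,f,s=cur();v=p[:2]-C;print(np.hypot(*v),np.degrees(np.arctan2(v[1],v[0]))-YAW,s["wrist_force"],s["moment"],s["gripper_width"])
inwheel("w9.png");inwheel("top9.png","top")
E
```

```text
0.08430113152232224 150.8376887263824 [-1.19635123  0.43326332  7.27343416] [-0.01199836  0.26796508 -0.05244484] 0.010992536103537787
inwheel [312. 246.] 299 [ 0.4376 -0.0696  0.176 ] r 0.0871 ang 149.2
inwheel [383. 220.] 52 [ 0.5468 -0.1657  0.1765] r 0.0634 ang -60.8
```

The side force is gone and the pocket 3 buzzer is next in line at −60°. Continuing.

>>> {"fn": "jog_arm", "kwargs": {
  "plan": [
    {"gripper":255,"dx":-0.109,"dy":-0.097,"dz":0,"spin":0},
    {"gripper":255,"dx":-0.234,"dy":-0.174,"dz":0,"spin":0},
    {"gripper":255,"dx":-0.37,"dy":-0.228,"dz":0,"spin":0},
    {"gripper":255,"dx":-0.513,"dy":-0.258,"dz":0,"spin":0},
    {"gripper":255,"dx":-0.66,"dy":-0.263,"dz":0,"spin":0},
    {"gripper":255,"dx":-0.805,"dy":-0.24,"dz":0,"spin":0},
    {"gripper":255,"dx":-0.805,"dy":-0.24,"dz":0,"spin":0},
    {"gripper":255,"dx":-0.805,"dy":-0.24,"dz":0,"spin":0},
    {"gripper":255,"dx":-0.805,"dy":-0.24,"dz":0,"spin":0}
  ]
}}

```text
time: 42.25
eef_pos: [0.444, -0.1563, 0.1832]
eef_rot: [0.583, 0.812, 0.002, 0.001]
wrist_force: [10.5, 7.4, 0.7]
gripper_width: 0.011
grip_force: 20.9
```

```bash
python3 - <<'E'
from buz import *
p,f,s=cur();v=p[:2]-C;print(np.hypot(*v),np.degrees(np.arctan2(v[1],v[0]))-YAW,s["wrist_force"],s["moment"],s["gripper_width"])
inwheel("w10.png");inwheel("top10.png","top")
E
```

```text
0.08308961241066974 -149.33783555312303 [10.49258204  7.3818064   0.70005164] [ 1.04305074 -1.8293352  -0.00512178] 0.0109561099599487
inwheel [465.  99.] 173 [ 0.4929 -0.0523  0.1674] r 0.0629 ang 107.7
inwheel [562. 137.] 476 [ 0.5535 -0.0506  0.1677] r 0.0726 ang 55.0
inwheel [378. 185.] 39 [ 0.4674 -0.1092  0.1671] r 0.0466 ang 175.2
inwheel [537. 194.] 31 [ 0.5562 -0.0848  0.1679] r 0.05 ang 30.3
inwheel [566. 245.] 300 [ 0.592  -0.1081  0.1678] r 0.0781 ang 0.5
inwheel [311. 248.] 340 [ 0.4425 -0.1545  0.1744] r 0.0834 ang -151.0
inwheel [465. 305.] 1157 [ 0.5472 -0.1638  0.1749] r 0.062 ang -59.6
inwheel [404. 282.] 28 [ 0.5074 -0.1628  0.1679] r 0.0518 ang -99.4
inwheel [383. 219.] 54 [ 0.5488 -0.1661  0.1765] r 0.0647 ang -59.4
```

>>> {"fn": "jog_arm", "kwargs": {
  "plan": [
    {"gripper":255,"dx":-0.136,"dy":0.06,"dz":0,"spin":0},
    {"gripper":255,"dx":-0.265,"dy":0.13,"dz":0,"spin":0},
    {"gripper":255,"dx":-0.38,"dy":0.22,"dz":0,"spin":0},
    {"gripper":255,"dx":-0.477,"dy":0.33,"dz":0,"spin":0},
    {"gripper":255,"dx":-0.555,"dy":0.455,"dz":0,"spin":0},
    {"gripper":255,"dx":-0.61,"dy":0.59,"dz":0,"spin":0},
    {"gripper":255,"dx":-0.61,"dy":0.59,"dz":0,"spin":0},
    {"gripper":255,"dx":-0.61,"dy":0.59,"dz":0,"spin":0},
    {"gripper":255,"dx":-0.61,"dy":0.59,"dz":0,"spin":0},
    {"gripper":255,"dx":-0.61,"dy":0.59,"dz":0,"spin":0}
  ]
}}

```text
time: 43.6
eef_pos: [0.5183, -0.1982, 0.1832]
eef_rot: [0.584, 0.812, -0.002, 0.001]
wrist_force: [0.3, -8.6, 2.1]
gripper_width: 0.011
grip_force: 20.9
```

```bash
python3 - <<'E'
from buz import *
p,f,s=cur();v=p[:2]-C;print(np.hypot(*v),np.degrees(np.arctan2(v[1],v[0]))-YAW,s["wrist_force"],s["moment"],s["gripper_width"])
inwheel("w11.png")
E
```

```text
0.0868468268569715 -89.16150839806348 [ 0.25663993 -8.56591779  2.06836485] [-1.36389495 -0.03195012  0.06930505] 0.011041263228956285
inwheel [503.   3.] 50 [ 0.5632 -0.05    0.1678] r 0.0787 ang 49.4
inwheel [477.  32.] 75 [ 0.5575 -0.0646  0.1671] r 0.064 ang 45.1
inwheel [297.  15.] 32 [ 0.4727 -0.0865  0.1683] r 0.0483 ang 146.8
inwheel [212.  46.] 249 [ 0.4365 -0.1111  0.168 ] r 0.0775 ang 177.7
inwheel [455.  75.] 58 [ 0.5571 -0.0852  0.1675] r 0.0505 ang 29.3
inwheel [496. 140.] 273 [ 0.5919 -0.1077  0.168 ] r 0.078 ang 0.8
inwheel [420. 165.] 29 [ 0.5589 -0.1332  0.1678] r 0.0499 ang -27.8
inwheel [393. 220.] 203 [ 0.5582 -0.1722  0.1676] r 0.0751 ang -55.9
inwheel [255. 198.] 93 [ 0.4778 -0.1818  0.1672] r 0.0791 ang -119.2
inwheel [312. 239.] 386 [ 0.515  -0.191   0.1734] r 0.0796 ang -91.2
```

View pics/w11.png

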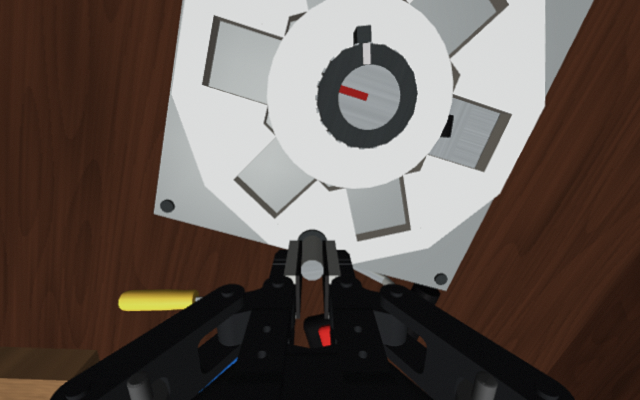

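Every pocket in view is empty, and dark buzzer parts show through the hole at (447,125). I release the handle and check the hidden pockets.

>>> {"fn": "jog_arm", "kwargs": {
  "plan": [
    {"gripper":120,"dx":0,"dy":0,"dz":0,"spin":0},
    {"gripper":120,"dx":0,"dy":0,"dz":0,"spin":0},
    {"gripper":120,"dx":0,"dy":0,"dz":0,"spin":0},
    {"gripper":120,"dx":0,"dy":0,"dz":-0.4,"spin":0},
    {"gripper":255,"dx":0,"dy":0,"dz":-0.7,"spin":0.1},
    {"gripper":255,"dx":-0.7,"dy":0,"dz":-0.7,"spin":0.185},
    {"gripper":255,"dx":-0.9,"dy":0,"dz":-0.7,"spin":0.185},
    {"gripper":255,"dx":-0.9,"dy":0,"dz":-0.7,"spin":0.185},
    {"gripper":255,"dx":-0.9,"dy":0,"dz":-0.7,"spin":0.185}
  ]
}}

```text
time: 44.78
eef_pos: [0.5469, -0.2798, 0.2532]
eef_rot: [0.694, 0.72, 0.0, -0.0]
wrist_force: [0.2, -0.1, -0.3]
gripper_width: 0.0002
grip_force: 0.0
```

```bash
python3 - <<'E'
from buz import *
inwheel("w12.png")
im,d,c=cam("wrist");P=cloud(d,c);z=P[...,2];v=P[...,:2]-C
m=(abs(v[...,0]-.062)<.022)&(abs(v[...,1])<.022)
print("hole depths",np.nanpercentile(z[m],[2,20,50,80]).round(3), "min pix", m.sum())
m=((z>0.196)&(z<0.206)).astype(np.uint8)
n,l,st,ce=cv2.connectedComponentsWithStats(m)
for i in range(1,n):
    if st[i,4]>30:
        q=np.nanmedian(P[l==i],0);w=q[:2]-C;print(ce[i],q.round(4),np.hypot(*w).round(4),np.degrees(np.arctan2(w[1],w[0]))-YAW)
it,dt,ct=cam("top");hsv=cv2.cvtColor(it,cv2.COLOR_RGB2HSV);save("top12.png",it)
m=(hsv[...,2]<70);m[:,:400]=0;m[:,428:]=0;m[:180]=0;m[203:]=0
Pt=cloud(dt,ct);print("roller",m.sum(),np.nanmedian(Pt[m],0), F(.101,-.135))
legs(*F(.101,-.150),0.165,2.0)
E
```

```text
inwheel [213.  38.] 85 [ 0.4724 -0.1565  0.1676] r 0.0613 ang -134.7
inwheel [282.  95.] 121 [ 0.5225 -0.1936  0.1724] r 0.0825 ang -86.1
hole depths [0.125 0.169 0.17  0.171] min pix 357
[271.07719298  98.11578947] [ 0.5172 -0.1964  0.2003] 0.085 -89.87493644725788
roller 175 [ 0.62108556 -0.24378422  0.1435223 ] [ 0.61964991 -0.24289291]
from [ 0.547  -0.2795  0.2537] 2.1 to [ 0.6202 -0.2579  0.165 ] 2.0
dx 0.190 dy 0.740 dz 0.887 spin 0.001
```

```bash
python3 - <<'E'
from buz import *
im=cv2.imread("pics/top12.png")[:,:,::-1];c=ctrl.calibration("top")
E=np.linalg.inv(np.array(c["extrinsics"]));K=np.array(c["camera_matrix"])
g=cv2.cvtColor(im.copy(),cv2.COLOR_RGB2GRAY)
for a in range(0,360,60):
    w=np.r_[pol(.062,a),.172];uv=cv2.projectPoints(w[None],cv2.Rodrigues(E[:3,:3])[0],E[:3,3],K,np.array([c["k1"],0,0,0],float))[0].ravel()
    u,v=uv.round().astype(int);print(a,u,v,g[v-3:v+4,u-3:u+4].min(),g[v-3:v+4,u-3:u+4].mean())
save("c12.png",cv2.resize(im[150:290,290:450],None,fx=4,fy=4,interpolation=cv2.INTER_CUBIC))
E
```

```text
0 358 207 20 111.18367346938776
60 335 221 240 240.79591836734693
120 336 248 243 243.6734693877551
180 360 261 244 245.22448979591837
240 383 247 243 244.12244897959184
300 382 220 241 241.44897959183675
```

>>> {"fn": "jog_arm", "kwargs": {
  "plan": [
    {"gripper":255,"dx":0.19,"dy":0.4,"dz":0,"spin":0},
    {"gripper":255,"dx":0.19,"dy":0.74,"dz":0.2,"spin":0},
    {"gripper":255,"dx":0.19,"dy":0.74,"dz":0.6,"spin":0},
    {"gripper":255,"dx":0.19,"dy":0.74,"dz":0.88,"spin":0},
    {"gripper":255,"dx":0.19,"dy":0.74,"dz":0.88,"spin":0},
    {"gripper":255,"dx":0.19,"dy":0.74,"dz":0.88,"spin":0}
  ]
}}

```text
time: 45.68
eef_pos: [0.6208, -0.2589, 0.1671]
eef_rot: [0.694, 0.72, 0.0, 0.001]
wrist_force: [0.2, 0.4, 0.2]
gripper_width: 0.0
grip_force: 0.0
```

```bash
python3 - <<'E'
from buz import *
it,dt,ct=cam("top");P=cloud(dt,ct);h=cv2.cvtColor(it,cv2.COLOR_RGB2GRAY)
s=(slice(199,216),slice(349,368))
m=h[s]<90;print(m.sum(),np.nanpercentile(P[s][m][:,2],[0,25,50,75,100]).round(3))
p,f,st=cur();print(p,f,F(.101,-.150))
for a in(42,25,10,0,-10,-24,-27):
    t=np.radians(a);w=np.r_[F(.038+.085*np.cos(t),-.150),.088+.085*np.sin(t)]-p;fr=np.radians(f)
    print(a,"dx %.3f dy %.3f dz %.3f"%((-np.sin(fr)*w[0]+np.cos(fr)*w[1])*10,(np.cos(fr)*w[0]+np.sin(fr)*w[1])*10,-w[2]*10))
E
```

```text
68 [0.085 0.107 0.112 0.114 0.127]
[ 0.62083457 -0.25901385  0.16735751] 2.0378845812179716 [ 0.6201734  -0.25788377]
42 dx 0.012 dy -0.005 dz 0.225
25 dx 0.011 dy 0.134 dz 0.434
10 dx 0.011 dy 0.201 dz 0.646
0 dx 0.011 dy 0.214 dz 0.794
-10 dx 0.011 dy 0.201 dz 0.941
-24 dx 0.011 dy 0.140 dz 1.139
-27 dx 0.011 dy 0.121 dz 1.179
```

The top depth puts the buzzers in the scoop at z 0.085–0.127, and every pocket is empty. Now I press the lever.

>>> {"fn": "jog_arm", "kwargs": {
  "plan": [
    {"gripper":255,"dx":0,"dy":0,"dz":0.18,"spin":0},
    {"gripper":255,"dx":0,"dy":0.03,"dz":0.26,"spin":0},
    {"gripper":255,"dx":0,"dy":0.1,"dz":0.37,"spin":0},
    {"gripper":255,"dx":0,"dy":0.15,"dz":0.48,"spin":0},
    {"gripper":255,"dx":0,"dy":0.19,"dz":0.6,"spin":0},
    {"gripper":255,"dx":0,"dy":0.21,"dz":0.72,"spin":0},
    {"gripper":255,"dx":0,"dy":0.21,"dz":0.82,"spin":0},
    {"gripper":255,"dx":0,"dy":0.2,"dz":0.94,"spin":0},
    {"gripper":255,"dx":0,"dy":0.18,"dz":1.0,"spin":0},
    {"gripper":255,"dx":0,"dy":0.18,"dz":1.0,"spin":0}
  ]
}}

```text
time: 46.98
eef_pos: [0.6377, -0.2581, 0.0648]
eef_rot: [0.695, 0.719, -0.0, -0.001]
wrist_force: [1.3, 0.4, 3.4]
gripper_width: -0.0
grip_force: 1.8
```

>>> {"fn": "jog_arm", "kwargs": {
  "plan": [
    {"gripper":255,"dx":0,"dy":-0.02,"dz":0.07,"spin":0},
    {"gripper":255,"dx":0,"dy":-0.04,"dz":0.13,"spin":0},
    {"gripper":255,"dx":0,"dy":-0.05,"dz":0.16,"spin":0},
    {"gripper":255,"dx":0,"dy":-0.05,"dz":0.18,"spin":0},
    {"gripper":255,"dx":0,"dy":-0.05,"dz":0.18,"spin":0},
    {"gripper":255,"dx":0,"dy":-0.05,"dz":0.18,"spin":0},
    {"gripper":255,"dx":0,"dy":-0.05,"dz":0.18,"spin":0},
    {"gripper":255,"dx":0,"dy":-0.05,"dz":0.18,"spin":0}
  ]
}}

```text
time: 47.98
eef_pos: [0.6348, -0.2583, 0.0523]
eef_rot: [0.694, 0.72, 0.001, 0.003]
wrist_force: [-3.2, 6.0, 31.6]
gripper_width: 0.0001
grip_force: 15.7
```

```bash
cat >> buz.py <<'E'
def tray():
    im,d,c=cam("top");P=cloud(d,c);h=cv2.cvtColor(im,cv2.COLOR_RGB2GRAY)
    v=P[...,:2]-C;y=np.radians(YAW);x=v[...,0]*np.cos(y)+v[...,1]*np.sin(y);yy=-v[...,0]*np.sin(y)+v[...,1]*np.cos(y)
    m=((h<90)&(x>.095)&(x<.2)&(abs(yy)<.056)&(P[...,2]<.06)).astype(np.uint8)
    n,l,st,ce=cv2.connectedComponentsWithStats(m);print("tray dark",m.sum())
    for i in range(1,n):
        if st[i,4]>8: print(ce[i].round(1),st[i,4],np.nanmedian(P[l==i],0).round(3))
    s=(slice(199,216),slice(349,368));k=h[s]<90;print("hole dark",k.sum(),np.nanpercentile(P[s][k][:,2],[0,50,100]).round(3) if k.sum() else "")
    return im
E
python3 - <<'E'
from buz import *
p,f,s=cur();print(p,f,s["wrist_force"])
tray()
E
```

```text
[ 0.63484506 -0.25833682  0.05232601] 2.0598130625347624 [-3.17771353  6.03765442 31.58007328]
tray dark 298
[345.4 168.6] 104 [ 0.711 -0.069  0.001]
[360.2 173. ] 108 [ 0.682 -0.123  0.025]
[348.2 174.4] 43 [ 0.678 -0.092  0.027]
[347.1 185.9] 43 [ 0.647 -0.09   0.021]
hole dark 0
```

The lever is at its end stop (32 N), the hole is clear and there are buzzers in the tray. Now I let the lever up.

>>> {"fn": "jog_arm", "kwargs": {
  "plan": [
    {"gripper":255,"dx":0,"dy":0.04,"dz":-0.15,"spin":0},
    {"gripper":255,"dx":0,"dy":0.07,"dz":-0.3,"spin":0},
    {"gripper":255,"dx":0,"dy":0.06,"dz":-0.45,"spin":0},
    {"gripper":255,"dx":0,"dy":0.03,"dz":-0.6,"spin":0},
    {"gripper":255,"dx":0,"dy":0,"dz":-0.75,"spin":0},
    {"gripper":255,"dx":0,"dy":-0.1,"dz":-0.9,"spin":0},
    {"gripper":255,"dx":0,"dy":-0.15,"dz":-1.0,"spin":0},
    {"gripper":255,"dx":0,"dy":-0.15,"dz":-1.0,"spin":0}
  ]
}}

```text
time: 49.02
eef_pos: [0.6182, -0.2591, 0.1481]
eef_rot: [0.695, 0.719, 0.0, 0.001]
wrist_force: [-0.7, 0.4, -0.2]
gripper_width: -0.0002
grip_force: 0.0
```

>>> {"fn": "jog_arm", "kwargs": {
  "plan": [
    {"gripper":255,"dx":0,"dy":0,"dz":-0.5,"spin":0},
    {"gripper":80,"dx":0,"dy":-0.5,"dz":-0.95,"spin":0},
    {"gripper":80,"dx":0,"dy":-0.9,"dz":-0.95,"spin":0},
    {"gripper":80,"dx":0,"dy":-0.9,"dz":-0.95,"spin":0}
  ]
}}

```text
time: 49.52
eef_pos: [0.5265, -0.262, 0.2428]
eef_rot: [0.695, 0.719, -0.0, -0.0]
wrist_force: [0.1, 0.1, -0.1]
gripper_width: 0.0544
grip_force: 0.0
```

```bash
python3 - <<'E'
from buz import *
im=tray()
save("t13.png",cv2.resize(im[140:280,290:450],None,fx=4,fy=4,interpolation=cv2.INTER_CUBIC))
p,f,s=cur();print(p,f,s["time"],s["qpos"]);legs(*C,0.245,2)
E
```

```text
tray dark 288
[336.5 171.4] 65 [ 0.702 -0.053  0.001]
[363.  163.6] 36 [ 0.712 -0.136  0.002]
[360.3 173. ] 105 [ 0.682 -0.124  0.026]
[348.1 174.4] 42 [ 0.678 -0.092  0.028]
[347.2 186.1] 40 [ 0.646 -0.09   0.021]
hole dark 0 
[ 0.52781322 -0.26214382  0.24231466] 1.9705384050114756 49.575 [-6.61811094e-01  4.43775437e-01  1.16244712e+00  2.55156609e-04
  1.53558634e+00 -6.96212486e-01]
from [ 0.5278 -0.2621  0.2423] 2.0 to [ 0.514  -0.1115  0.245 ] 2
dx 1.000 dy -0.057 dz -0.018 spin -0.000
dx 0.510 dy -0.029 dz -0.009 spin -0.000
```

View pics/t13.png

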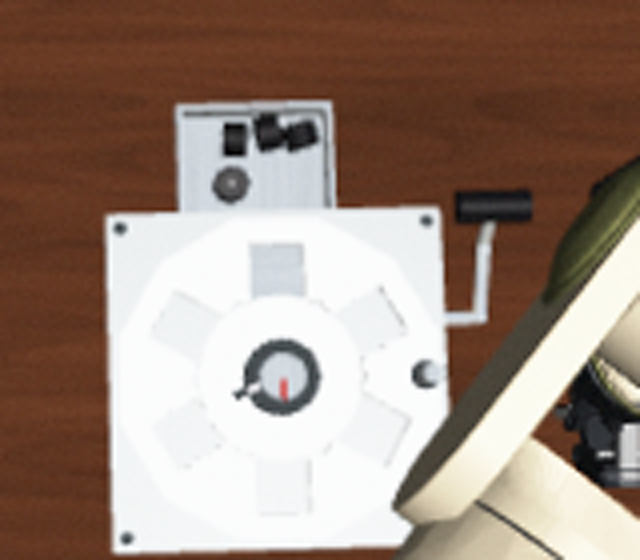

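All four buzzers are in the tray, at (235,138), (268,132), (301,135) and (231,184) in the crop. The lever is back up and the lug points left at about 110°, so the collar is still open. Now I regrip the collar to lock it.

>>> {"fn": "jog_arm", "kwargs": {
  "plan": [
    {"gripper":80,"dx":0.5,"dy":-0.06,"dz":-0.02,"spin":-0.1},
    {"gripper":80,"dx":1.0,"dy":-0.06,"dz":-0.02,"spin":-0.2},
    {"gripper":80,"dx":1.0,"dy":-0.06,"dz":-0.02,"spin":-0.235},
    {"gripper":80,"dx":1.0,"dy":-0.06,"dz":-0.02,"spin":-0.235}
  ]
}}

```text
time: 50.08
eef_pos: [0.5197, -0.1619, 0.2436]
eef_rot: [0.55, 0.835, 0.0, -0.0]
wrist_force: [-0.3, -0.5, -0.3]
gripper_width: 0.0587
grip_force: 0.0
```

```bash
python3 - <<'E'
from buz import *
legs(*C,0.179,23.2)
E
```

```text
from [ 0.5197 -0.1619  0.2436] 23.2 to [ 0.514  -0.1115  0.179 ] 23.2
dx 0.486 dy 0.147 dz 0.646 spin 0.000
```

>>> {"fn": "jog_arm", "kwargs": {
  "plan": [
    {"gripper":80,"dx":0.49,"dy":0.147,"dz":0,"spin":0},
    {"gripper":80,"dx":0.49,"dy":0.147,"dz":0,"spin":0},
    {"gripper":80,"dx":0.49,"dy":0.147,"dz":0.3,"spin":0},
    {"gripper":80,"dx":0.49,"dy":0.147,"dz":0.645,"spin":0},
    {"gripper":80,"dx":0.49,"dy":0.147,"dz":0.645,"spin":0},
    {"gripper":80,"dx":0.49,"dy":0.147,"dz":0.645,"spin":0},
    {"gripper":180,"dx":0.49,"dy":0.147,"dz":0.645,"spin":0},
    {"gripper":180,"dx":0.49,"dy":0.147,"dz":0.645,"spin":0},
    {"gripper":180,"dx":0.49,"dy":0.147,"dz":0.645,"spin":0},
    {"gripper":180,"dx":0.49,"dy":0.147,"dz":0.645,"spin":0},
    {"gripper":180,"dx":0.49,"dy":0.147,"dz":0.645,"spin":0},
    {"gripper":180,"dx":0.49,"dy":0.147,"dz":0.645,"spin":0}
  ],
  "squeeze": 40
}}

```text
time: 51.58
eef_pos: [0.5144, -0.1119, 0.1816]
eef_rot: [0.551, 0.835, 0.001, 0.002]
wrist_force: [3.8, 0.2, 5.7]
gripper_width: 0.042
grip_force: 40.4
```

>>> {"fn": "jog_arm", "kwargs": {
  "plan": [
    {"gripper":180,"dx":0,"dy":0,"dz":0,"spin":-0.1},
    {"gripper":180,"dx":0,"dy":0,"dz":0,"spin":-0.2},
    {"gripper":180,"dx":0,"dy":0,"dz":0,"spin":-0.3},
    {"gripper":180,"dx":0,"dy":0,"dz":0,"spin":-0.4},
    {"gripper":180,"dx":0,"dy":0,"dz":0,"spin":-0.5},
    {"gripper":180,"dx":0,"dy":0,"dz":0,"spin":-0.6},
    {"gripper":180,"dx":0,"dy":0,"dz":0,"spin":-0.7},
    {"gripper":180,"dx":0,"dy":0,"dz":0,"spin":-0.764},
    {"gripper":180,"dx":0,"dy":0,"dz":0,"spin":-0.764},
    {"gripper":180,"dx":0,"dy":0,"dz":0,"spin":-0.764},
    {"gripper":180,"dx":0,"dy":0,"dz":0,"spin":-0.764}
  ]
}}

```text
time: 52.95
eef_pos: [0.5138, -0.1128, 0.1816]
eef_rot: [-0.017, 1.0, -0.002, 0.002]
wrist_force: [-0.6, -5.1, 7.3]
gripper_width: 0.0418
grip_force: 40.6
```

```bash
python3 - <<'E'
from buz import *
p,f,s=cur();print(p,f,s["moment"],s["wrist_force"],s["gripper_width"])
E
```

```text
[ 0.51378368 -0.11279615  0.1815592 ] 91.91431833365303 [-0.49310934  0.05583364  0.01952891] [-0.59713704 -5.05410521  7.26109211] 0.04180073890037438
```

Turned 68.7° with little moment, so it didn't slip. Now I release, rise straight up and inspect.

>>> {"fn": "jog_arm", "kwargs": {
  "plan": [
    {"gripper":90,"dx":0,"dy":0,"dz":0,"spin":0},
    {"gripper":90,"dx":0,"dy":0,"dz":0,"spin":0},
    {"gripper":90,"dx":0,"dy":0,"dz":0,"spin":0},
    {"gripper":90,"dx":0,"dy":0,"dz":-0.3,"spin":0},
    {"gripper":90,"dx":0,"dy":0,"dz":-0.7,"spin":0},
    {"gripper":90,"dx":0,"dy":0,"dz":-1.0,"spin":0},
    {"gripper":90,"dx":0.5,"dy":0,"dz":-1.0,"spin":0},
    {"gripper":90,"dx":0.7,"dy":0,"dz":-1.0,"spin":0},
    {"gripper":90,"dx":0.7,"dy":0,"dz":-1.0,"spin":0}
  ]
}}

```text
time: 54.08
eef_pos: [0.4424, -0.1138, 0.2802]
eef_rot: [-0.016, 1.0, -0.0, 0.0]
wrist_force: [0.5, 0.3, 0.2]
gripper_width: 0.0554
grip_force: 0.0
```

```bash
python3 - <<'E'
from buz import *
p,f,s=cur();print(p,f,s["time"])
im,d,c=cam("wrist")
E=np.linalg.inv(np.array(c["extrinsics"]));K=np.array(c["camera_matrix"])
u,v=cv2.projectPoints(np.r_[C,.193][None],cv2.Rodrigues(E[:3,:3])[0],E[:3,3],K,np.array([c["k1"],0,0,0],float))[0].ravel().astype(int)
print(u,v);a,b=max(v-70,0),max(u-90,0)
save("w14.png",cv2.resize(im[a:v+70,b:u+90],None,fx=4,fy=4,interpolation=cv2.INTER_CUBIC))
hsv=cv2.cvtColor(im,cv2.COLOR_RGB2HSV)
m=((hsv[...,0]<8)|(hsv[...,0]>172))&(hsv[...,1]>120)&(hsv[...,2]>80)
yy,xx=np.nonzero(m[a:v+70,b:u+90]);q=on_plane(np.c_[xx+b,yy+a],c,.2);vv=q[:,:2]
def axis(q):
    L=cv2.fitLine(q[:,:2].astype(np.float32),2,0,.01,.01).ravel();return np.degrees(np.arctan2(L[1],L[0]))%180-YAW
print("red",len(q),axis(q),q.mean(0).round(4))
P=cloud(d,c);w=P[...,:2]-C;r=np.hypot(w[...,0],w[...,1]);ml=(r>.0235)&(r<.031)&(P[...,2]>.186)&(P[...,2]<.2)
q=P[ml];mm=np.median(q,0)[:2]-C;print("lug",ml.sum(),np.degrees(np.arctan2(mm[1],mm[0]))%360-YAW)
tray()
E
```

```text
[ 0.44243333 -0.11381573  0.28021753] 91.88995242897056 54.075
311 279
red 24 -0.15871215 [ 0.5048 -0.1123  0.2   ]
lug 47 182.15436080634848
tray dark 250
[350.3 165.2] 73 [ 0.711 -0.102  0.001]
[360.3 173. ] 99 [ 0.681 -0.124  0.027]
[348.1 174.4] 41 [ 0.678 -0.092  0.026]
[333. 186.] 13 [ 0.649 -0.053  0.001]
[346.3 186.5] 22 [ 0.643 -0.087  0.02 ]
hole dark 0
```

View pics/w14.png

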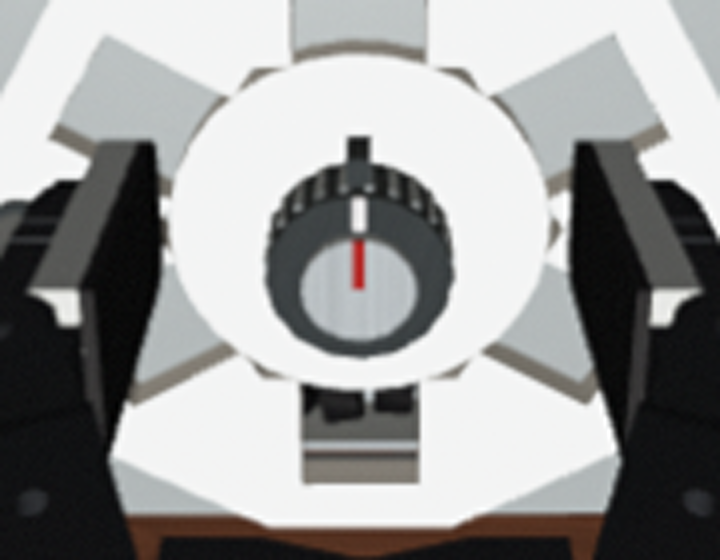

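The lug's white line meets the red mark. I'll check the dark shapes seen through the hole at the bottom of the picture.

```bash
python3 - <<'E'
from buz import *
im,d,c=cam("wrist");P=cloud(d,c);h=cv2.cvtColor(im,cv2.COLOR_RGB2GRAY)
print(np.array(c["extrinsics"])[:3,3])
s=(slice(303,330),slice(296,326));m=h[s]<70
Q=P[s][m];print(m.sum(),np.nanpercentile(Q,[5,25,50,75,95],axis=0).round(3))
it,dt,ct=cam("top");Pt=cloud(dt,ct)
for u,v in((355,203),(358,207),(360,210)):print(it[v,u],Pt[v,u].round(3))
E
```

```text
[ 0.3645057  -0.11597596  0.42176932]
171 [[ 0.675 -0.128  0.017]
 [ 0.678 -0.12   0.024]
 [ 0.682 -0.112  0.026]
 [ 0.686 -0.097  0.027]
 [ 0.696 -0.088  0.028]]
[219 225 229] [ 0.594 -0.107  0.094]
[220 226 231] [ 0.584 -0.115  0.09 ]
[222 228 232] [ 0.577 -0.12   0.084]
```

Those shapes are the buzzers in the tray, at x≈0.68. The scoop is at rest and empty, so I'm handing the job in.

```bash
python3 -c "
from plant import ctrl
print(ctrl.close_job())"
```

```text
the job is handed in; nothing more can be done
None
```

The job is handed in: all four buzzers went through the feeder into the tray, the lever is back up, the collar is at its locked mark, and I steered clear of the oil bottle, screwdriver and mouse; no verdict came back.

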